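Clear the milk-testing bench: stack the sample jars and sort the clamps

ROBOT

A 6-joint arm with a two-finger parallel gripper is mounted at the origin on the work surface. World frame = base frame: x ahead of the robot, y to its left, z up, the work surface at z = 0. Lengths are in m, angles in rad, forces in N, time in s.
With the tool pointing down it reaches from about 0.275 to 0.825 m from the base axis. Payload 5.2 kg.
Tool frame: the origin (TCP) lies between the finger pads; the fingertips stand 14 mm ahead of it and the grasp point (between the pads) lies 5 mm behind it; z points along the fingers, y is the line along which they close (so a half turn about z gives the same grasp; the last joint's range is limited). The gripper opens to 93 mm and grips with 3 to 60 N. Pads are 15 mm wide; open, the fingers measure 128 mm over their backs; the gripper's body (75 mm by 188 mm) begins 65 mm behind the grasp point.
Start: joints at [0.986, 0.259, 1.535, -0, 1.348, -0.203], TCP at [0.205, 0.51, 0.233] pointing down, gripper open.
Joint ranges: [-3.14, 3.14], [-0.91, 2.08], [0.19, 2.58], [-1.22, 4.36], [0.22, 2.71], [-3.12, 3.12]. Speed limits (rad/s): [2.57, 2.57, 3.14, 3.14, 3.14, 3.14].

INTERFACE

Orientations are given as a unit quaternion [w, x, y, z].
In Python, from rig import robot gives the robot as it stands.
- The arm moves only by the tool arm_command, never from a script. Its argument "steps" is a list of rows, each an object of numbers: "tx", "ty", "tz": the shift along the tool's x, y, z in cm; "yaw": the turn about the tool's z in rad; "jaw": the opening, from 0 (shut) to 1 (fully open). In form: [{"tx": .., "ty": .., "tz": .., "yaw": .., "jaw": ..}, ...]. A call has exactly 5 rows; each row shifts and turns the commanded pose from where the row before left it, along the tool's axes as they then stand; what a row does not reach is not made up. A row lasts 1/12 s, in which the tool goes at most 41.7 mm and 7.16 degrees, less where a joint would pass 70% of its speed; a pose out of reach is approached as far as the arm can. A call is refused whole if a number of a shift passes 4.17 or a number of a turn 0.125, either way. A call with a gripper value outside its range is refused whole. The fingers move at their own pace and stop on an object; the grip force is fixed at half the most. Time passes only in rows, so rows that do not move let the fingers close, or fill a call up. It gives the time, the measured TCP pose, the force, the opening and the grip force at its end, in the units of the state.
- robot.state(): the state, without advancing time (a new reading comes with each control period).
- robot.capture(name): name is "scene" or "top" or "wrist"; returns a dict with "frame" (400x640x3 uint8, red, green, blue), "fx", "fy", "cx", "cy" (pixels), "dist_coeffs" ([k1, k2, p1, p2, k3] as OpenCV has them; the pictures are not rectified), "xyz" and "rotation" of the camera in the world; the wrist camera has in their place "hand_eye" (4x4, takes a point from camera to tool coordinates, whose origin is the TCP and whose axes are the flange's). Camera axes: x right, y up, looking along -z (the intrinsics and any distortion apply to the point x, -y, -z); pixel columns grow to the right and rows downward; lengths in m; the calibration is good to about 2 mm. A picture is of the moment at which its call begins: read the wrist's pose just before it. There is no depth.
- robot.hand_in(): hands the job in; it is judged then, once.
The state is a dict: "t": time; "q": joint angles; "joint_velocities": joint speeds; "tau": joint torques, N m; "tool_pos": TCP position; "orientation": TCP orientation; "force": force on the tool from outside, world axes, zero at the start; "wrist_torque": the same for the moment, N m; "grip_width": opening from 0.0 (shut) to 1.0 (fully open); "grip_force": force on a finger pad.
Only numpy, scipy, OpenCV 4.12 (cv2) and the standard library are available. Lean on these libraries where they do the work, as an engineer would, in place of code of your own. Each camera call takes 0.05 s, during which the arm holds its last target. There are 200 camera calls.

TASK

Clear the milk-testing bench: stack the three sample jars upright on the round green stand, the large red-lidded jar at the bottom in the middle of the stand, the medium yellow-lidded jar seated in the recess of its lid, and the small blue-lidded jar seated in the recess of the yellow lid. Lay the clamp that is ratcheted shut flat in the middle of the white tray (clean) and the clamp whose jaws stand open flat in the middle of the blue tray (to be washed), inside the lips. Never tip a jar over, leave the two amber vials standing where they are, and let go of everything.

Things in the scene. Friction and masses are not known exactly. Their poses are not given: they have to be found in the camera images.
- jar_large_mid (a point): A screw-lid sample jar full of milk, rigid: cream-white body 60 mm across, red lid 66 mm across and 18 mm tall at the top (the widest part, grip it there); 56 mm tall in all. The lid's top is a shallow round recess, 61 mm across and 4 mm deep, inside a 2.5 mm rim. This point: on the jar's axis, half-way up (28 mm above its foot); z runs up the axis. About 180 g.
- jar_medium_mid (a point): A screw-lid sample jar full of milk, rigid: cream-white body 51 mm across, yellow lid 58 mm across and 18 mm tall at the top (the widest part, grip it there); 50 mm tall in all. The lid's top is a shallow round recess, 53 mm across and 4 mm deep, inside a 2.5 mm rim. This point: on the jar's axis, half-way up (25 mm above its foot); z runs up the axis. About 120 g.
- jar_small_mid (a point): A screw-lid sample jar full of milk, rigid: cream-white body 43 mm across, blue lid 50 mm across and 18 mm tall at the top (the widest part, grip it there); 44 mm tall in all. The lid's top is a shallow round recess, 45 mm across and 4 mm deep, inside a 2.5 mm rim. This point: on the jar's axis, half-way up (22 mm above its foot); z runs up the axis. About 75 g.
- clamp_shut_mid (a point): A hinged ratchet clamp (hemostat) locked SHUT: jaws together, 58 mm wide over its finger rings. Steel, rigid, 60 g, 117 mm long, lying flat, bars 8 mm thick. Grip its box joint (24 long, 14 wide, 10 mm high) across the width. This point: centre of the box joint, 5 mm above the underside. x: along the tool to the jaw tips (55 mm ahead; the rings end 66 mm behind), z up.
- clamp_open_mid (a point): A like clamp with jaws standing OPEN: X shape, 30 mm between jaw tips, 85 mm over the rings. Steel, rigid, 60 g, 117 mm long, lying flat, bars 8 mm thick. Grip its box joint (24 long, 14 wide, 10 mm high) across the width. This point: centre of the box joint, 5 mm above the underside. x: along the tool to the jaw tips (55 mm ahead; the rings end 66 mm behind), z up.
- stand: A fixed flat round green stand, a disc 100 mm across and 8 mm high. Origin: centre of its underside, on the bench; z up.
- tray_white: A fixed shallow white rectangular tray, 130 mm along its x, 180 mm along its y (the long way). Floor 3 mm thick, lip 4 mm thick with its top 11 mm above the bench. Origin: centre of its underside, on the bench; z up.
- tray_blue: A fixed shallow blue rectangular tray, 130 mm along its x, 180 mm along its y (the long way). Floor 3 mm thick, lip 4 mm thick with its top 11 mm above the bench. Origin: centre of its underside, on the bench; z up.
- vial_left_mid (a point): A small amber glass vial with a white cap standing on the bench, body 26 mm across, 52 mm tall, about 35 g. Not to be moved; this point: on its axis, half-way up. It stands on the left side, between two of the stand and trays.
- vial_right_mid (a point): A small amber glass vial with a white cap standing on the bench, body 26 mm across, 52 mm tall, about 35 g. Not to be moved; this point: on its axis, half-way up. It stands on the right side, between two of the stand and trays.

How it is judged:
By the outcome, as a careful person would: the job done as asked, in the order asked, and still so for the second after the job is handed in, with the robot touching nothing.
It also fails if it takes over 128 s, if anything falls off the work surface, if the arm or the gripper's body presses on something with over 40 N, if the wrist force passes 120 N, or if a joint passes its speed limit or range.

## Working session

There is one attempt and no reset: what is moved stays moved. The work goes in short steps, Python scripts to look and compute and a tool call to move; the robot and the scene stay as the last step left them, time stands still between calls to the robot, and variables do not carry over. Pictures are saved under pics/ and viewed, at most 14 in all, crops included, and the job is handed in when it is done.

Besides the shell and the picture viewer there is one more tool, called after "Emit:" in YAML: its name, and indented under it one key for each argument. arm_command: Moves the arm, as the interface text tells. Its arguments: {"type":"object","properties":{"steps":{"type":"array"}},"required":["steps"]}

```bash
ls; mkdir -p pics
python3 - <<'E'
from rig import robot
import cv2, pickle
s=robot.state(); print(s)
d={}
for n in ("scene","top","wrist"):
    c=robot.capture(n); d[n]=c; cv2.imwrite(f"pics/{n}0.png",c["frame"][:,:,::-1])
    print(n,{k:v for k,v in c.items() if k!="frame"})
pickle.dump((s,d),open("c0.pkl","wb"))
E
```

```text
pics
{'t': 0.0, 'q': array([ 9.86193253e-01,  2.59341865e-01,  1.53605522e+00, -5.27999161e-05,
        1.34801223e+00, -2.02818364e-01]), 'joint_velocities': array([ 0.00023753, -0.00189385,  0.0009468 ,  0.00011775, -0.00192812,
        0.0008829 ]), 'tau': array([-1.47079678e-03, -4.37314725e+01, -2.83999836e+01,  7.16726203e-02,
        4.14606300e-02, -2.27118621e-04]), 'tool_pos': array([0.20463008, 0.50995714, 0.23182949]), 'orientation': array([-3.24679507e-04,  1.89729288e-01,  9.81836021e-01, -8.48712047e-04]), 'force': array([-0.6785147 , -0.27502741, -0.25471583]), 'wrist_torque': array([-0.01690095, -0.04014569, -0.02460317]), 'grip_force': 0.0, 'grip_width': 0.9980056815757969}
scene {'fx': 445.0053576243124, 'fy': 445.0053576243124, 'cx': 327.28419089877724, 'cy': 191.53567177411264, 'dist_coeffs': array([-0.04587194,  0.        ,  0.        ,  0.        ,  0.        ]), 'xyz': array([1.07959815, 0.46972091, 0.62562206]), 'rotation': array([0.37896293, 0.17637273, 0.40728663, 0.81203286])}
top {'fx': 427.1393982935324, 'fy': 427.1393982935324, 'cx': 323.3078038403797, 'cy': 203.89449797216574, 'dist_coeffs': array([-0.01968119,  0.        ,  0.        ,  0.        ,  0.        ]), 'xyz': array([0.43382582, 0.00757653, 1.01684655]), 'rotation': array([ 0.71538125,  0.0403681 , -0.05429635, -0.69545092])}
wrist {'fx': 356.40416981598946, 'fy': 356.40416981598946, 'cx': 313.14388465062757, 'cy': 202.757100408892, 'dist_coeffs': array([0.00954886, 0.        , 0.        , 0.        , 0.        ]), 'hand_eye': array([[-1.39800805e-04,  9.70206397e-01,  2.42279855e-01,
         6.71687573e-02],
       [ 9.99999476e-01,  3.81253078e-04, -9.49701092e-04,
        -2.21092056e-04],
       [-1.01377602e-03,  2.42279596e-01, -9.70205942e-01,
        -1.53429566e-01],
       [ 0.00000000e+00,  0.00000000e+00,  0.00000000e+00,
         1.00000000e+00]])}
```

View pics/top0.png

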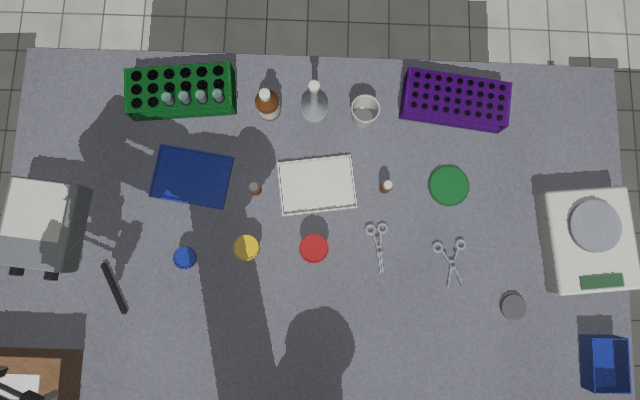

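View pics/scene0.png

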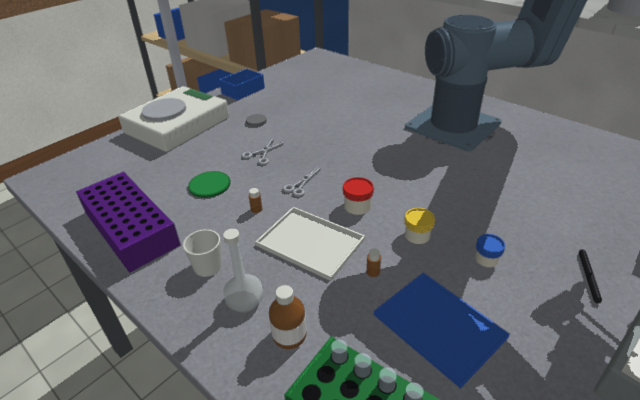

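The top view shows the blue jar (184,258), yellow (246,248), red (314,248), shut clamp (378,248), open clamp (452,262), blue tray (192,177), white tray (317,185) and stand (449,186). The vials are at (255,188) and (387,186), and the scene view agrees with this.

```bash
cat > h.py <<'E'
import numpy as np, cv2
from scipy.spatial.transform import Rotation as R
def rot(q): return R.from_quat([q[1],q[2],q[3],q[0]]).as_matrix()
def campose(c,s=None):
    if "hand_eye" in c:
        T=np.eye(4);T[:3,:3]=rot(s["orientation"]);T[:3,3]=s["tool_pos"]; M=T@np.array(c["hand_eye"]); return M[:3,:3],M[:3,3]
    return rot(c["rotation"]),np.array(c["xyz"])
def cast(c,px,z,s=None):
    "pixels Nx2 -> world points on plane z"
    Rm,o=campose(c,s); K=np.array([[c["fx"],0,c["cx"]],[0,c["fy"],c["cy"]],[0,0,1]])
    u=cv2.undistortPoints(np.array(px,float).reshape(-1,1,2),K,c["dist_coeffs"]).reshape(-1,2)
    d=np.c_[u[:,0],-u[:,1],-np.ones(len(u))]@Rm.T
    return o+d*((z-o[2])/d[:,2])[:,None]
def blob(c,lo,hi,roi=None,k=0):
    "largest contours in HSV range; roi=(x0,y0,x1,y1)"
    hsv=cv2.cvtColor(np.ascontiguousarray(c["frame"]),cv2.COLOR_RGB2HSV); m=cv2.inRange(hsv,np.array(lo),np.array(hi))
    if lo[0]==0 and hi[0]<=10: m|=cv2.inRange(hsv,np.array((172,lo[1],lo[2])),np.array((180,hi[1],hi[2])))
    if roi: z=np.zeros_like(m); z[roi[1]:roi[3],roi[0]:roi[2]]=255; m&=z
    cs,_=cv2.findContours(m,cv2.RETR_EXTERNAL,cv2.CHAIN_APPROX_NONE)
    return sorted(cs,key=cv2.contourArea,reverse=True)
def circ(c,cnt,z,s=None):
    "centre and diameters of contour hull cast to plane z"
    p=cast(c,cv2.convexHull(cnt).reshape(-1,2),z,s)[:,:2]*1000
    (cx,cy),(a,b),t=cv2.minAreaRect(p.astype(np.float32)); e=cv2.fitEllipse(p.astype(np.float32)); return np.round([*e[0],*e[1],cx,cy],1)
def rect(c,cnt,z,s=None):
    p=cast(c,cv2.convexHull(cnt).reshape(-1,2),z,s)[:,:2]*1000
    r=cv2.minAreaRect(p.astype(np.float32)); return np.round(r[0],1),np.round(r[1],1),round(r[2],1),np.round(cv2.boxPoints(r))
E
python3 - <<'E'
from h import *; import pickle
s,d=pickle.load(open("c0.pkl","rb")); c=d["top"]
for n,lo,hi,z,roi in [("red",(0,120,80),(8,255,255),.056,(280,220,350,280)),("yel",(18,100,60),(35,255,255),.050,(220,220,280,280)),
 ("blue",(105,120,60),(125,255,255),.044,(160,235,210,285)),("stand",(50,100,40),(85,255,255),.008,(410,150,480,220))]:
    print(n,circ(c,blob(c,lo,hi,roi)[0],z))
print("tb",rect(c,blob(c,(100,120,30),(130,255,255),(130,130,250,225))[0],.011))
print("tw",rect(c,blob(c,(0,0,150),(180,60,255),(265,140,365,230))[0],.011))
P=lambda px,z:np.round(cast(c,px,z)[:,:2]*1000)
print("vials",P([(256,186),(388,185)],.05))
print("shut rings/tip",P([(371,228),(382.5,228),(381,272)],.004),"open",P([(437,247),(461,244),(448,286),(460,284)],.004))
f=c["frame"]; crop=np.hstack([cv2.resize(f[215:285,360:420],None,fx=6,fy=6),cv2.resize(f[230:300,420:480],None,fx=6,fy=6)])
cv2.imwrite("pics/cl.png",crop[:,:,::-1])
E
```

```text
red [463.2   9.8  63.5  64.2 463.5  10.7]
yel [460.9 161.9  57.4  58.1 460.5 162.4]
blue [434.7 300.3  48.8  50.4 434.3 300.5]
stand [ 624.6 -311.7   96.4   97.4  624.3 -312. ]
tb (array([627.3, 307.4]), array([180.5, 128.7]), 81.4, array([[550., 228.],
       [677., 209.],
       [704., 387.],
       [577., 406.]], dtype=float32))
tw (array([613.8,   7.7]), array([135., 182.]), 8.0, array([[534.,  88.],
       [560., -92.],
       [693., -73.],
       [668., 107.]], dtype=float32))
vials [[ 601.  146.]
 [ 613. -158.]]
shut rings/tip [[ 516. -126.]
 [ 517. -153.]
 [ 413. -151.]] open [[ 475. -284.]
 [ 484. -342.]
 [ 384. -309.]
 [ 390. -338.]]
```

View pics/cl.png

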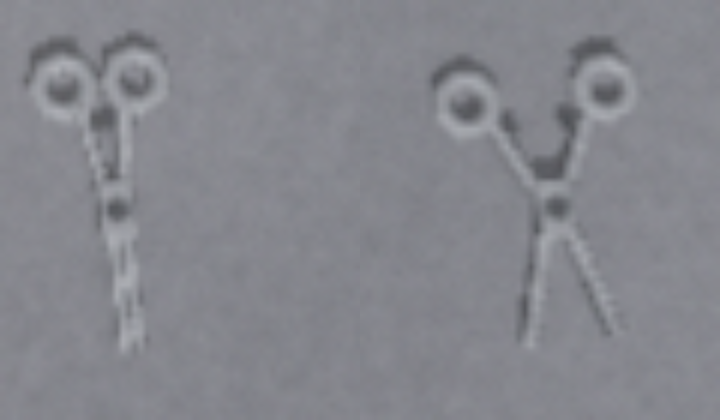

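Left of the crop is the shut clamp with its jaws together, pin at top-image (379.5,249.7). Right is the open clamp, pin at (452.8,264.5). I'll move over the large jar first.

Emit:
arm_command:
  steps:
    - {"yaw":-0.0955}
    - {"yaw":-0.0955}
    - {"yaw":-0.0955}
    - {"yaw":-0.0955}
    - {"tx":0}

```text
invalid input at $.steps[0]: expected keys tx, ty, tz, yaw, jaw
```

Emit:
arm_command:
  steps:
    - {"tx":-1.84,"ty":-3.57}
    - {"tx":-1.84,"ty":-3.57}
    - {"tx":-1.84,"ty":-3.57}
    - {"tx":-1.84,"ty":-3.57}
    - {"tx":-1.84,"ty":-3.57}

```text
invalid input at $.steps[0]: expected keys tx, ty, tz, yaw, jaw
```

Emit:
arm_command:
  steps:
    - {"tx":-1.84,"ty":-3.57}
    - {"tx":-1.84,"ty":-3.57}
    - {"tx":-1.84,"ty":-3.57}
    - {"tx":-1.84,"ty":-3.57}
    - {"tx":-1.84,"ty":-3.57}

```text
invalid input at $.steps[0]: expected keys tx, ty, tz, yaw, jaw
```

Emit:
arm_command:
  steps:
    - {"tx":-1.84,"ty":-3.57}
    - {"tx":-1.84,"ty":-3.57}
    - {"tx":-1.84,"ty":-3.57}
    - {"tx":-1.84,"ty":-3.57}
    - {"tx":0}

```text
invalid input at $.steps[0]: expected keys tx, ty, tz, yaw, jaw
```

Emit:
arm_command:
  steps:
    - {"tx":0}
    - {"tx":0}
    - {"tx":0}
    - {"tx":0}
    - {"tx":0}

```text
invalid input at $.steps[0]: expected keys tx, ty, tz, yaw, jaw
```

```bash
cat >> h.py <<'E'
def st(s):
    th=np.degrees(np.arctan2(*rot(s["orientation"])[[1,0],0])); print("t %.2f"%s["t"],"pos",np.round(np.array(s["tool_pos"])*1000,1),"th %.2f"%th,"tool z",np.round(rot(s["orientation"])[:,2],4),"F",np.round(s["force"],1),"w %.3f gf %.1f"%(s["grip_width"],s["grip_force"]),"q",np.round(s["q"],2)); return th
def go(s,x,y,z,th=None):
    "needed tool shift cm for a world target (mm) given current angle"
    t=np.radians(st(s)); d=(np.array([x,y,z])-np.array(s["tool_pos"])*1000)/10
    print("tx %.2f ty %.2f tz %.2f"%(d[0]*np.cos(t)+d[1]*np.sin(t),d[0]*np.sin(t)-d[1]*np.cos(t),-d[2]), "" if th is None else "yaw %.4f"%(t-np.radians(th)))
E
python3 - <<'E'
from h import *; from rig import robot; import pickle
s=robot.state(); c=robot.capture("wrist"); pickle.dump((s,c),open("w1.pkl","wb"))
cv2.imwrite("pics/w1.png",c["frame"][:,:,::-1])
b=blob(c,(0,120,80),(8,255,255))[0]; print(circ(c,b,.056,s)); go(s,463,10,42,180)
E
```

```text
Traceback (most recent call last):
IndexError: list index out of range
```

View pics/w1.png

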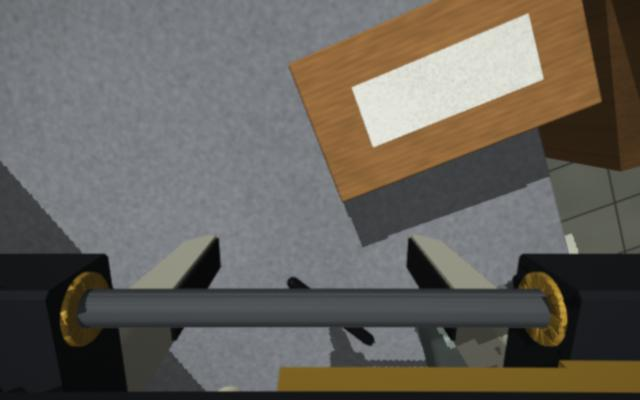

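All five keys are needed in every row. This wrist view shows the fingers at (200,250) and (430,250), and no target objects yet.

Emit:
arm_command:
  steps:
    - {"tx":0,"ty":0,"tz":0,"yaw":-0.0955,"jaw":1}
    - {"tx":0,"ty":0,"tz":0,"yaw":-0.0955,"jaw":1}
    - {"tx":0,"ty":0,"tz":0,"yaw":-0.0955,"jaw":1}
    - {"tx":0,"ty":0,"tz":0,"yaw":-0.0955,"jaw":1}
    - {"tx":0,"ty":0,"tz":0,"yaw":0,"jaw":1}

```text
t: 0.62
tool_pos: [0.2048, 0.5103, 0.2324]
orientation: [-0.0, -0.002, 1.0, -0.0]
force: [-0.4, 0.5, 1.0]
grip_width: 0.999
grip_force: 0.0
```

Emit:
arm_command:
  steps:
    - {"tx":-1.84,"ty":-3.57,"tz":0,"yaw":0,"jaw":1}
    - {"tx":-1.84,"ty":-3.57,"tz":0,"yaw":0,"jaw":1}
    - {"tx":-1.84,"ty":-3.57,"tz":0,"yaw":0,"jaw":1}
    - {"tx":-1.84,"ty":-3.57,"tz":0,"yaw":0,"jaw":1}
    - {"tx":-1.84,"ty":-3.57,"tz":0,"yaw":0,"jaw":1}

```text
t: 1.03
tool_pos: [0.2971, 0.3304, 0.2326]
orientation: [0.0, 0.001, 1.0, 0.0]
force: [0.8, 0.4, 0.7]
grip_width: 0.998
grip_force: 0.0
```

Emit:
arm_command:
  steps:
    - {"tx":-1.84,"ty":-3.57,"tz":0,"yaw":0,"jaw":1}
    - {"tx":-1.84,"ty":-3.57,"tz":0,"yaw":0,"jaw":1}
    - {"tx":-1.84,"ty":-3.57,"tz":0,"yaw":0,"jaw":1}
    - {"tx":-1.84,"ty":-3.57,"tz":0,"yaw":0,"jaw":1}
    - {"tx":-1.84,"ty":-3.57,"tz":0,"yaw":0,"jaw":1}

```text
t: 1.45
tool_pos: [0.3893, 0.1516, 0.2329]
orientation: [0.0, 0.002, 1.0, 0.0]
force: [0.4, 0.8, -0.7]
grip_width: 0.998
grip_force: 0.0
```

Emit:
arm_command:
  steps:
    - {"tx":-1.84,"ty":-3.57,"tz":0,"yaw":0,"jaw":1}
    - {"tx":-1.84,"ty":-3.57,"tz":0,"yaw":0,"jaw":1}
    - {"tx":-1.84,"ty":-3.57,"tz":0,"yaw":0,"jaw":1}
    - {"tx":-1.84,"ty":-3.57,"tz":0,"yaw":0,"jaw":1}
    - {"tx":0,"ty":0,"tz":0,"yaw":0,"jaw":1}

```text
t: 1.87
tool_pos: [0.4658, 0.0045, 0.2327]
orientation: [0.001, 0.004, 1.0, -0.002]
force: [0.3, -0.2, 0.6]
grip_width: 1.0
grip_force: 0.0
```

Run:
```python
from h import *; from rig import robot; import pickle
s=robot.state(); c=robot.capture("wrist"); pickle.dump((s,c),open("w1.pkl","wb"))
cv2.imwrite("pics/w1.png",c["frame"][:,:,::-1])
go(s,463,10,42,180); s=robot.state(); st(s)
```

```text
t 1.87 pos [465.8   4.5 232.7] th 179.52 tool z [ 0.0022 -0.0032 -1.    ] F [ 0.3 -0.2  0.6] w 1.000 gf 0.0 q [-0.23  0.1   1.73 -0.    1.31 -1.79]
tx 0.28 ty 0.55 tz 19.07 yaw -0.0085
t 1.92 pos [464.    7.4 232.4] th 179.53 tool z [ 1.e-04 -6.e-04 -1.e+00] F [-0.4  1.  -0. ] w 1.000 gf 0.0 q [-0.22  0.1   1.73 -0.    1.31 -1.79]
```

View pics/w1.png

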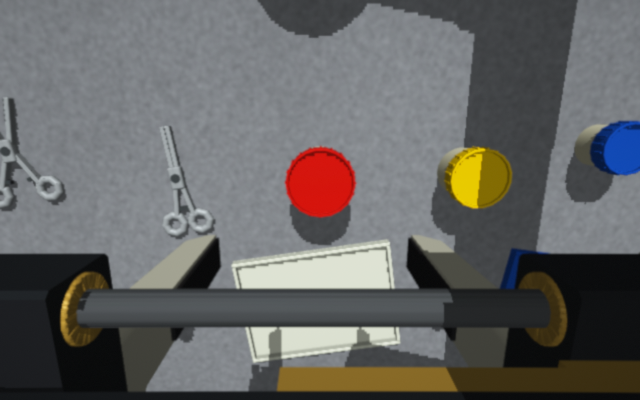

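The wrist view shows red at (320,182), yellow (478,178), the shut clamp pin (176,178) and the open clamp at (8,150). I'll compute the positions.

Run:
```python
from h import *; from rig import robot; import pickle
s,c=pickle.load(open("w1.pkl","rb"))
print("red",circ(c,blob(c,(0,120,80),(8,255,255))[0],.056,s))
print("yel",circ(c,blob(c,(18,100,60),(35,255,255),(420,130,540,225))[0],.050,s))
f=lambda px,z:np.round(cast(c,px,z,s)[:,:2]*1000,1)
print("pins",f([(176,178),(8,150)],.010)); print("shut",f([(167,128),(175,224),(201,220)],.006))
d=pickle.load(open("c0.pkl","rb"))[1]["top"]; print("top pins",np.round(cast(d,[(379.5,249.7),(452.8,264.5)],.01)*1000,1))
```

```text
red [462.1  10.7  66.2  68.1 462.   10.8]
yel [459.6 161.1  59.6  65.3 459.7 161. ]
pins [[ 464.7 -142.4]
 [ 433.8 -314. ]]
shut [[ 412.5 -147.9]
 [ 517.4 -150.4]
 [ 513.  -121.1]]
top pins [[ 465.  -145.6   10. ]
 [ 434.9 -319.2   10. ]]
```

Emit:
arm_command:
  steps:
    - {"tx":0,"ty":0,"tz":3.8,"yaw":-0.008,"jaw":1}
    - {"tx":0,"ty":0,"tz":3.8,"yaw":0,"jaw":1}
    - {"tx":0,"ty":0,"tz":3.8,"yaw":0,"jaw":1}
    - {"tx":0,"ty":0,"tz":3.8,"yaw":0,"jaw":1}
    - {"tx":0,"ty":0,"tz":2,"yaw":0,"jaw":1}

```text
t: 2.33
tool_pos: [0.4594, 0.0124, 0.0572]
orientation: [-0.003, -0.003, 1.0, 0.001]
force: [0.3, -1.3, 0.2]
grip_width: 1.001
grip_force: 0.0
```

Emit:
arm_command:
  steps:
    - {"tx":0,"ty":0,"tz":1.2,"yaw":0,"jaw":1}
    - {"tx":0,"ty":0,"tz":0.6,"yaw":0,"jaw":1}
    - {"tx":0,"ty":0,"tz":0,"yaw":0,"jaw":1}
    - {"tx":0,"ty":0,"tz":0,"yaw":0,"jaw":0.8}
    - {"tx":0,"ty":0,"tz":0,"yaw":0,"jaw":0.6}

```text
t: 2.75
tool_pos: [0.4634, 0.0109, 0.0438]
orientation: [0.001, -0.004, 1.0, -0.0]
force: [0.6, -0.3, 0.4]
grip_width: 0.901
grip_force: 0.0
```

Emit:
arm_command:
  steps:
    - {"tx":0,"ty":0,"tz":0,"yaw":0,"jaw":0.6}
    - {"tx":0,"ty":0,"tz":0,"yaw":0,"jaw":0.6}
    - {"tx":0,"ty":0,"tz":0,"yaw":0,"jaw":0.6}
    - {"tx":0,"ty":0,"tz":0,"yaw":0,"jaw":0.6}
    - {"tx":0,"ty":0,"tz":0,"yaw":0,"jaw":0.6}

```text
t: 3.17
tool_pos: [0.4632, 0.0106, 0.0434]
orientation: [0.001, -0.004, 1.0, -0.0]
force: [-1.7, 1.0, 6.5]
grip_width: 0.704
grip_force: 30.0
```

```bash
python3 -c "
from h import *; from rig import robot
go(robot.state(),463,10,42,180)"
```

```text
t 3.17 pos [463.2  10.6  43.4] th -179.54 tool z [ 1.4e-03 -3.0e-04 -1.0e+00] F [-1.7  1.   6.5] w 0.704 gf 30.0 q [-0.22  0.33  1.98  0.    0.83 -1.8 ]
tx 0.02 ty -0.06 tz 0.14 yaw -6.2751
```

Emit:
arm_command:
  steps:
    - {"tx":0,"ty":0,"tz":0,"yaw":0,"jaw":1}
    - {"tx":0,"ty":0,"tz":0,"yaw":0,"jaw":1}
    - {"tx":0,"ty":0,"tz":0.1,"yaw":0.12,"jaw":1}
    - {"tx":0,"ty":0,"tz":0,"yaw":0.12,"jaw":1}
    - {"tx":0,"ty":0,"tz":0,"yaw":0.12,"jaw":1}

```text
t: 3.58
tool_pos: [0.4623, 0.0107, 0.0414]
orientation: [-0.0, 0.178, 0.984, 0.0]
force: [-1.5, 0.2, -0.7]
grip_width: 0.986
grip_force: 0.0
```

Emit:
arm_command:
  steps:
    - {"tx":0,"ty":0,"tz":0,"yaw":0.12,"jaw":1}
    - {"tx":0,"ty":0,"tz":0,"yaw":0.12,"jaw":1}
    - {"tx":0,"ty":0,"tz":0,"yaw":0.12,"jaw":1}
    - {"tx":0,"ty":0,"tz":0,"yaw":0.12,"jaw":1}
    - {"tx":0,"ty":0,"tz":0,"yaw":0.12,"jaw":1}

```text
t: 4.0
tool_pos: [0.4624, 0.0107, 0.0414]
orientation: [-0.0, 0.461, 0.887, -0.0]
force: [0.6, -0.1, 0.4]
grip_width: 1.002
grip_force: 0.0
```

Emit:
arm_command:
  steps:
    - {"tx":0,"ty":0,"tz":0,"yaw":0.12,"jaw":1}
    - {"tx":0,"ty":0,"tz":0,"yaw":0.12,"jaw":1}
    - {"tx":0,"ty":0,"tz":0,"yaw":0.12,"jaw":1}
    - {"tx":0,"ty":0,"tz":0,"yaw":0.12,"jaw":1}
    - {"tx":0,"ty":0,"tz":0,"yaw":0.14,"jaw":1}

```text
out of range
```

Emit:
arm_command:
  steps:
    - {"tx":0,"ty":0,"tz":0,"yaw":0,"jaw":1}
    - {"tx":0,"ty":0,"tz":0,"yaw":0,"jaw":0.8}
    - {"tx":0,"ty":0,"tz":0,"yaw":0,"jaw":0.6}
    - {"tx":0,"ty":0,"tz":0,"yaw":0,"jaw":0.6}
    - {"tx":0,"ty":0,"tz":0,"yaw":0,"jaw":0.6}

```text
t: 4.42
tool_pos: [0.4626, 0.0107, 0.0416]
orientation: [-0.0, 0.457, 0.889, -0.0]
force: [-0.1, -0.7, 0.1]
grip_width: 0.764
grip_force: 0.0
```

Emit:
arm_command:
  steps:
    - {"tx":0,"ty":0,"tz":0,"yaw":0,"jaw":0.6}
    - {"tx":0,"ty":0,"tz":0,"yaw":0,"jaw":0.6}
    - {"tx":0,"ty":0,"tz":0,"yaw":0,"jaw":0.6}
    - {"tx":0,"ty":0,"tz":0,"yaw":0,"jaw":0.6}
    - {"tx":0,"ty":0,"tz":0,"yaw":0,"jaw":0.6}

```text
t: 4.83
tool_pos: [0.4627, 0.0107, 0.0417]
orientation: [0.0, 0.458, 0.889, 0.0]
force: [0.4, 1.1, -0.7]
grip_width: 0.705
grip_force: 30.0
```

```bash
python3 -c "
from h import *; from rig import robot
go(robot.state(),463,10,42,90)"
```

```text
t 4.83 pos [462.7  10.7  41.7] th 125.48 tool z [ 1.e-04  0.e+00 -1.e+00] F [ 0.4  1.1 -0.7] w 0.705 gf 30.0 q [-0.22  0.33  1.98  0.    0.83 -0.84]
tx -0.08 ty -0.01 tz -0.03 yaw 0.6192
```

Emit:
arm_command:
  steps:
    - {"tx":0,"ty":0,"tz":0,"yaw":0,"jaw":1}
    - {"tx":0,"ty":0,"tz":0,"yaw":0,"jaw":1}
    - {"tx":0,"ty":0,"tz":0,"yaw":0.12,"jaw":1}
    - {"tx":0,"ty":0,"tz":0,"yaw":0.12,"jaw":1}
    - {"tx":0,"ty":0,"tz":0,"yaw":0.12,"jaw":1}

```text
t: 5.25
tool_pos: [0.4625, 0.0106, 0.0416]
orientation: [-0.0, 0.612, 0.791, -0.0]
force: [0.4, -0.2, 0.9]
grip_width: 0.986
grip_force: 0.0
```

Emit:
arm_command:
  steps:
    - {"tx":0,"ty":0,"tz":0,"yaw":0.12,"jaw":1}
    - {"tx":0,"ty":0,"tz":0,"yaw":0.12,"jaw":1}
    - {"tx":0,"ty":0,"tz":0,"yaw":0.02,"jaw":1}
    - {"tx":0,"ty":0,"tz":0,"yaw":0,"jaw":0.8}
    - {"tx":0,"ty":0,"tz":0,"yaw":0,"jaw":0.6}

```text
t: 5.67
tool_pos: [0.4626, 0.0106, 0.0417]
orientation: [-0.0, 0.706, 0.708, -0.0]
force: [-0.4, -0.9, -0.7]
grip_width: 0.9
grip_force: 0.0
```

Emit:
arm_command:
  steps:
    - {"tx":0,"ty":0,"tz":0,"yaw":0,"jaw":0.6}
    - {"tx":0,"ty":0,"tz":0,"yaw":0,"jaw":0.6}
    - {"tx":0,"ty":0,"tz":0,"yaw":0,"jaw":0.6}
    - {"tx":0,"ty":0,"tz":0,"yaw":0,"jaw":0.6}
    - {"tx":0,"ty":0,"tz":0,"yaw":0,"jaw":0.6}

```text
t: 6.08
tool_pos: [0.4627, 0.0106, 0.0417]
orientation: [0.0, 0.707, 0.707, 0.0]
force: [0.8, -0.1, -0.5]
grip_width: 0.702
grip_force: 30.0
```

```bash
python3 -c "
from h import *; from rig import robot
go(robot.state(),624.5,-312,150,90)"
```

```text
t 6.08 pos [462.7  10.6  41.7] th 89.97 tool z [ 1.e-04 -1.e-04 -1.e+00] F [ 0.8 -0.1 -0.5] w 0.702 gf 30.0 q [-0.22  0.33  1.98 -0.    0.83 -0.22]
tx -32.25 ty 16.20 tz -10.83 yaw -0.0006
```

Emit:
arm_command:
  steps:
    - {"tx":0,"ty":0,"tz":-1,"yaw":0,"jaw":0.6}
    - {"tx":0,"ty":0,"tz":-2,"yaw":0,"jaw":0.6}
    - {"tx":0,"ty":0,"tz":-2,"yaw":0,"jaw":0.6}
    - {"tx":0,"ty":0,"tz":-2,"yaw":0,"jaw":0.6}
    - {"tx":0,"ty":0,"tz":-1,"yaw":0,"jaw":0.6}

```text
t: 6.5
tool_pos: [0.4633, 0.0105, 0.1235]
orientation: [0.001, 0.707, 0.707, 0.001]
force: [0.7, 0.7, -1.7]
grip_width: 0.704
grip_force: 30.0
```

Emit:
arm_command:
  steps:
    - {"tx":-1,"ty":0.5,"tz":-1,"yaw":0,"jaw":0.6}
    - {"tx":-2,"ty":1,"tz":0,"yaw":0,"jaw":0.6}
    - {"tx":-3,"ty":1.5,"tz":0,"yaw":0,"jaw":0.6}
    - {"tx":-3,"ty":1.5,"tz":0,"yaw":0,"jaw":0.6}
    - {"tx":-3,"ty":1.5,"tz":0,"yaw":0,"jaw":0.6}

```text
t: 6.92
tool_pos: [0.5226, -0.1103, 0.1315]
orientation: [-0.0, 0.707, 0.707, -0.0]
force: [1.2, -1.2, -1.1]
grip_width: 0.704
grip_force: 30.0
```

Emit:
arm_command:
  steps:
    - {"tx":-3,"ty":1.5,"tz":0,"yaw":0,"jaw":0.6}
    - {"tx":-3,"ty":1.5,"tz":0,"yaw":0,"jaw":0.6}
    - {"tx":-3,"ty":1.5,"tz":0,"yaw":0,"jaw":0.6}
    - {"tx":-3,"ty":1.5,"tz":0,"yaw":0,"jaw":0.6}
    - {"tx":-3,"ty":1.5,"tz":0,"yaw":0,"jaw":0.6}

```text
t: 7.33
tool_pos: [0.5973, -0.2608, 0.1309]
orientation: [-0.001, 0.707, 0.707, -0.0]
force: [-0.3, 0.4, -1.6]
grip_width: 0.705
grip_force: 30.0
```

Emit:
arm_command:
  steps:
    - {"tx":-2.5,"ty":1.3,"tz":0,"yaw":0,"jaw":0.6}
    - {"tx":-1.7,"ty":0.8,"tz":0,"yaw":0,"jaw":0.6}
    - {"tx":-1,"ty":0.5,"tz":0,"yaw":0,"jaw":0.6}
    - {"tx":0,"ty":0,"tz":0,"yaw":0,"jaw":0.6}
    - {"tx":0,"ty":0,"tz":0,"yaw":0,"jaw":0.6}

```text
t: 7.75
tool_pos: [0.6226, -0.3114, 0.1305]
orientation: [-0.001, 0.708, 0.707, -0.0]
force: [0.2, -0.5, -1.7]
grip_width: 0.703
grip_force: 30.0
```

Run:
```python
from h import *; from rig import robot; import pickle
s=robot.state(); go(s,624,-312,50,90); c=robot.capture("wrist"); cv2.imwrite("pics/w2.png",c["frame"][:,:,::-1]); pickle.dump((s,c),open("w2.pkl","wb"))
d=pickle.load(open("c0.pkl","rb"))[1]["scene"]
print("scene stand",circ(d,blob(d,(50,100,40),(85,255,255),(180,160,240,205))[0],.008))
d2=robot.capture("top"); b=blob(d2,(50,100,40),(85,255,255),(400,140,490,230))[0]; print("stand now",circ(d2,b,.008)) 
b=blob(c,(50,100,40),(85,255,255)); print([(cv2.contourArea(x),cv2.boundingRect(x)) for x in b[:3]])
```

```text
t 7.75 pos [ 622.6 -311.4  130.5] th 89.91 tool z [-0.0018  0.0015 -1.    ] F [ 0.2 -0.5 -1.7] w 0.703 gf 30.0 q [-0.62  0.59  1.27  0.    1.28 -0.62]
tx -0.06 ty 0.14 tz 8.05 yaw -0.0016
scene stand [ 626.1 -307.7   97.6  105.3  626.3 -307.3]
stand now [ 625.7 -299.7   69.9   95.6  622.9 -294.6]
[(5578.0, (254, 138, 124, 84))]
```

View pics/w2.png

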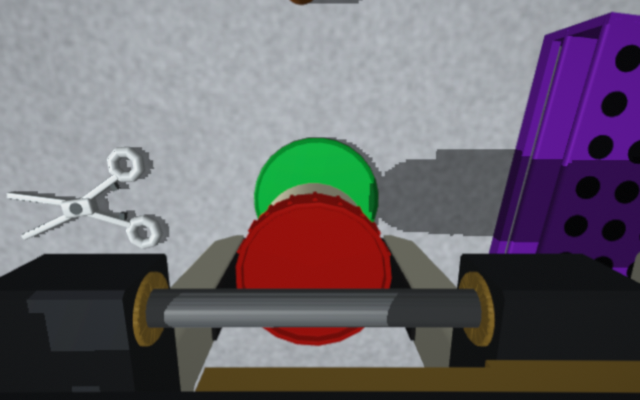

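The wrist view shows the held red lid at (314,270) with the stand's far arc at rows 138–200 behind it. I'll fit a circle of the known radius to that arc.

Run:
```python
from h import *; import pickle
from scipy.optimize import least_squares
s,c=pickle.load(open("w2.pkl","rb"))
p=blob(c,(50,100,40),(85,255,255))[0].reshape(-1,2); h=p[p[:,1]<185]
w=cast(c,h,.008,s)[:,:2]*1000
for r in (50,None):
    f=(lambda v:np.hypot(*(w-v[:2]).T)-50) if r else (lambda v:np.hypot(*(w-v[:2]).T)-v[2])
    o=least_squares(f,[624,-312,50],loss="soft_l1"); print(o.x.round(1),np.abs(o.fun).max().round(2))
b=blob(c,(0,120,60),(8,255,255)); b=[x for x in b if cv2.contourArea(x)>3000][0].reshape(-1,2); b=b[b[:,1]<270]
w=cast(c,b,s["tool_pos"][2]+.0143,s)[:,:2]*1000; o=least_squares(lambda v:np.hypot(*(w-v).T)-33,[624,-312]); print("lid",o.x.round(1))
```

```text
[ 624.3 -312.4   50. ] 34.61
[ 624.3 -311.8   49.5] 34.71
lid [ 622.2 -309.2]
```

Emit:
arm_command:
  steps:
    - {"tx":-0.05,"ty":0.05,"tz":2,"yaw":0,"jaw":0.6}
    - {"tx":0,"ty":0,"tz":2,"yaw":0,"jaw":0.6}
    - {"tx":0,"ty":0,"tz":2,"yaw":0,"jaw":0.6}
    - {"tx":0,"ty":0,"tz":1,"yaw":0,"jaw":0.6}
    - {"tx":0,"ty":0,"tz":0.5,"yaw":0,"jaw":0.6}

```text
t: 8.27
tool_pos: [0.6226, -0.3101, 0.0548]
orientation: [-0.002, 0.707, 0.707, -0.0]
force: [-0.6, -0.1, -1.8]
grip_width: 0.704
grip_force: 30.0
```

Emit:
arm_command:
  steps:
    - {"tx":0,"ty":0,"tz":0.3,"yaw":0,"jaw":0.6}
    - {"tx":0,"ty":0,"tz":0.2,"yaw":0,"jaw":0.6}
    - {"tx":0,"ty":0,"tz":0,"yaw":0,"jaw":0.6}
    - {"tx":0,"ty":0,"tz":0,"yaw":0,"jaw":0.6}
    - {"tx":0,"ty":0,"tz":0,"yaw":0,"jaw":0.6}

```text
t: 8.68
tool_pos: [0.6243, -0.3124, 0.0528]
orientation: [0.001, 0.707, 0.707, 0.0]
force: [-0.3, 0.6, -1.2]
grip_width: 0.704
grip_force: 30.0
```

```bash
python3 -c "
from h import *; from rig import robot
go(robot.state(),624.2,-312.2,49.7,90)"
```

```text
t 8.68 pos [ 624.3 -312.4   52.8] th 89.94 tool z [ 0.0014 -0.001  -1.    ] F [-0.3  0.6 -1.2] w 0.704 gf 30.0 q [-0.62  0.66  1.35  0.    1.13 -0.62]
tx 0.02 ty -0.01 tz 0.31 yaw -0.0011
```

Emit:
arm_command:
  steps:
    - {"tx":0,"ty":0,"tz":0.15,"yaw":0,"jaw":0.6}
    - {"tx":0,"ty":0,"tz":0.15,"yaw":0,"jaw":0.6}
    - {"tx":0,"ty":0,"tz":0,"yaw":0,"jaw":0.6}
    - {"tx":0,"ty":0,"tz":0,"yaw":0,"jaw":0.6}
    - {"tx":0,"ty":0,"tz":0,"yaw":0,"jaw":0.6}

```text
t: 9.1
tool_pos: [0.6242, -0.3123, 0.0497]
orientation: [0.001, 0.707, 0.707, 0.0]
force: [-1.6, 0.9, 5.8]
grip_width: 0.704
grip_force: 30.0
```

```bash
python3 -c "
from h import *; from rig import robot
go(robot.state(),624.2,-312.2,49.7,90)"
```

```text
t 9.10 pos [ 624.2 -312.3   49.7] th 89.94 tool z [ 1.2e-03 -9.0e-04 -1.0e+00] F [-1.6  0.9  5.8] w 0.704 gf 30.0 q [-0.62  0.67  1.35 -0.    1.12 -0.62]
tx 0.01 ty -0.00 tz -0.00 yaw -0.0010
```

Emit:
arm_command:
  steps:
    - {"tx":0,"ty":0,"tz":0,"yaw":0,"jaw":1}
    - {"tx":0,"ty":0,"tz":0,"yaw":0,"jaw":1}
    - {"tx":0,"ty":0,"tz":0,"yaw":0,"jaw":1}
    - {"tx":0,"ty":0,"tz":-1,"yaw":0,"jaw":1}
    - {"tx":0,"ty":0,"tz":-2.5,"yaw":0,"jaw":1}

```text
t: 9.52
tool_pos: [0.6214, -0.3104, 0.08]
orientation: [-0.004, 0.707, 0.707, -0.001]
force: [-0.4, 0.5, 0.2]
grip_width: 0.986
grip_force: 0.0
```

Emit:
arm_command:
  steps:
    - {"tx":0,"ty":0,"tz":-3,"yaw":0,"jaw":1}
    - {"tx":1.6,"ty":-0.6,"tz":-1.5,"yaw":0,"jaw":1}
    - {"tx":3.6,"ty":-1.2,"tz":0,"yaw":0,"jaw":1}
    - {"tx":3.6,"ty":-1.2,"tz":0,"yaw":0,"jaw":1}
    - {"tx":3.6,"ty":-1.2,"tz":0,"yaw":0,"jaw":1}

```text
t: 9.93
tool_pos: [0.5815, -0.1872, 0.1296]
orientation: [0.001, 0.708, 0.706, 0.0]
force: [1.2, 0.7, 0.3]
grip_width: 0.998
grip_force: 0.0
```

Emit:
arm_command:
  steps:
    - {"tx":3.6,"ty":-1.2,"tz":0,"yaw":0,"jaw":1}
    - {"tx":3.6,"ty":-1.2,"tz":0,"yaw":0,"jaw":1}
    - {"tx":3.6,"ty":-1.2,"tz":0,"yaw":0,"jaw":1}
    - {"tx":3.6,"ty":-1.2,"tz":0,"yaw":0,"jaw":1}
    - {"tx":3.6,"ty":-1.2,"tz":0,"yaw":0,"jaw":1}

```text
t: 10.35
tool_pos: [0.5214, -0.0064, 0.1293]
orientation: [0.0, 0.708, 0.707, 0.0]
force: [0.5, 0.9, 0.4]
grip_width: 1.003
grip_force: 0.0
```

Emit:
arm_command:
  steps:
    - {"tx":3.6,"ty":-1.2,"tz":0,"yaw":0,"jaw":1}
    - {"tx":3.6,"ty":-1.2,"tz":0,"yaw":0,"jaw":1}
    - {"tx":3.6,"ty":-1.2,"tz":0,"yaw":0,"jaw":1}
    - {"tx":2.6,"ty":-1.4,"tz":0,"yaw":0,"jaw":1}
    - {"tx":0,"ty":0,"tz":0,"yaw":0,"jaw":1}

```text
t: 10.77
tool_pos: [0.4692, 0.1304, 0.1291]
orientation: [-0.001, 0.706, 0.708, -0.0]
force: [-0.0, -0.7, -0.3]
grip_width: 0.996
grip_force: 0.0
```

Run:
```python
from h import *; from rig import robot
t=robot.capture("top"); print("red",circ(t,blob(t,(0,120,80),(8,255,255),(400,150,500,230))[0],.064)); print("yel",circ(t,blob(t,(18,100,60),(35,255,255),(200,200,290,290))[0],.05))
go(robot.state(),460.2,161.5,36.5,90)
```

```text
red [ 623.6 -310.9   65.    68.2  623.4 -310.5]Traceback (most recent call last):
  File "<stdin>", line 2, in <module>
IndexError: list index out of range
```

Run:
```python
from h import *; from rig import robot
go(robot.state(),460.2,161.5,36.5,90)
```

```text
t 10.82 pos [470.8 128.4 129.2] th 90.20 tool z [-1.e-04  3.e-04 -1.e+00] F [ 0.3 -1.   0. ] w 1.000 gf 0.0 q [0.04 0.25 1.83 0.   1.07 0.03]
tx 3.31 ty -1.05 tz 9.27 yaw 0.0034
```

Emit:
arm_command:
  steps:
    - {"tx":1.65,"ty":-0.5,"tz":0,"yaw":0.003,"jaw":1}
    - {"tx":1.65,"ty":-0.55,"tz":0,"yaw":0,"jaw":1}
    - {"tx":0,"ty":0,"tz":0,"yaw":0,"jaw":1}
    - {"tx":0,"ty":0,"tz":2,"yaw":0,"jaw":1}
    - {"tx":0,"ty":0,"tz":2.5,"yaw":0,"jaw":1}

```text
t: 11.23
tool_pos: [0.4648, 0.1585, 0.0853]
orientation: [0.002, 0.708, 0.706, 0.002]
force: [0.9, 0.4, -0.9]
grip_width: 0.996
grip_force: 0.0
```

Emit:
arm_command:
  steps:
    - {"tx":0,"ty":0,"tz":2.5,"yaw":0,"jaw":1}
    - {"tx":0,"ty":0,"tz":1.5,"yaw":0,"jaw":1}
    - {"tx":0,"ty":0,"tz":0.75,"yaw":0,"jaw":1}
    - {"tx":0,"ty":0,"tz":0,"yaw":0,"jaw":1}
    - {"tx":0,"ty":0,"tz":0,"yaw":0,"jaw":0.8}

```text
t: 11.65
tool_pos: [0.4625, 0.1585, 0.0364]
orientation: [0.0, 0.709, 0.705, -0.0]
force: [-0.0, -0.0, 0.3]
grip_width: 0.963
grip_force: 0.0
```

Emit:
arm_command:
  steps:
    - {"tx":0,"ty":0,"tz":0,"yaw":0,"jaw":0.7}
    - {"tx":0,"ty":0,"tz":0,"yaw":0,"jaw":0.6}
    - {"tx":0,"ty":0,"tz":0,"yaw":0,"jaw":0.5}
    - {"tx":0,"ty":0,"tz":0,"yaw":0,"jaw":0.5}
    - {"tx":0,"ty":0,"tz":0,"yaw":0,"jaw":0.5}

```text
t: 12.07
tool_pos: [0.4619, 0.1593, 0.0366]
orientation: [0.0, 0.708, 0.706, 0.0]
force: [-2.1, -0.5, 5.8]
grip_width: 0.621
grip_force: 16.9
```

Emit:
arm_command:
  steps:
    - {"tx":0,"ty":0,"tz":0,"yaw":0,"jaw":0.5}
    - {"tx":0,"ty":0,"tz":0,"yaw":0,"jaw":0.5}
    - {"tx":0,"ty":0,"tz":0,"yaw":0,"jaw":1}
    - {"tx":0,"ty":0,"tz":0,"yaw":0,"jaw":1}
    - {"tx":0,"ty":0,"tz":0,"yaw":0,"jaw":1}

```text
t: 12.48
tool_pos: [0.4618, 0.1592, 0.036]
orientation: [0.0, 0.709, 0.706, -0.0]
force: [0.4, 0.1, -0.1]
grip_width: 0.783
grip_force: 0.0
```

Run:
```python
from h import *; from rig import robot
go(robot.state(),460.2,161.5,36,180)
```

```text
t 12.48 pos [461.8 159.2  36. ] th 89.77 tool z [-0. -0. -1.] F [ 0.4  0.1 -0.1] w 0.783 gf 0.0 q [ 0.1   0.38  1.92 -0.    0.84  0.11]
tx 0.23 ty -0.16 tz 0.00 yaw -1.5747
```

Emit:
arm_command:
  steps:
    - {"tx":0,"ty":0,"tz":0,"yaw":0,"jaw":1}
    - {"tx":0,"ty":0,"tz":0,"yaw":-0.121,"jaw":1}
    - {"tx":0,"ty":0,"tz":0,"yaw":-0.121,"jaw":1}
    - {"tx":0,"ty":0,"tz":0,"yaw":-0.121,"jaw":1}
    - {"tx":0,"ty":0,"tz":0,"yaw":-0.121,"jaw":1}

```text
t: 12.9
tool_pos: [0.4618, 0.1592, 0.036]
orientation: [-0.0, 0.516, 0.856, -0.0]
force: [0.1, -0.3, -0.3]
grip_width: 0.997
grip_force: 0.0
```

Emit:
arm_command:
  steps:
    - {"tx":0,"ty":0,"tz":0,"yaw":-0.121,"jaw":1}
    - {"tx":0,"ty":0,"tz":0,"yaw":-0.121,"jaw":1}
    - {"tx":0,"ty":0,"tz":0,"yaw":-0.121,"jaw":1}
    - {"tx":0,"ty":0,"tz":0,"yaw":-0.121,"jaw":1}
    - {"tx":0,"ty":0,"tz":0,"yaw":-0.121,"jaw":1}

```text
t: 13.32
tool_pos: [0.4617, 0.1592, 0.036]
orientation: [-0.0, 0.238, 0.971, -0.0]
force: [0.1, -0.4, -0.2]
grip_width: 0.997
grip_force: 0.0
```

Emit:
arm_command:
  steps:
    - {"tx":0,"ty":0,"tz":0,"yaw":-0.121,"jaw":1}
    - {"tx":0,"ty":0,"tz":0,"yaw":-0.121,"jaw":1}
    - {"tx":0,"ty":0,"tz":0,"yaw":-0.121,"jaw":1}
    - {"tx":0,"ty":0,"tz":0,"yaw":-0.121,"jaw":1}
    - {"tx":0,"ty":0,"tz":0,"yaw":0,"jaw":1}

```text
t: 13.73
tool_pos: [0.4618, 0.1592, 0.036]
orientation: [-0.0, -0.001, 1.0, -0.0]
force: [-0.1, -0.9, 0.1]
grip_width: 0.997
grip_force: 0.0
```

Emit:
arm_command:
  steps:
    - {"tx":0,"ty":0,"tz":0,"yaw":0,"jaw":0.8}
    - {"tx":0,"ty":0,"tz":0,"yaw":0,"jaw":0.7}
    - {"tx":0,"ty":0,"tz":0,"yaw":0,"jaw":0.6}
    - {"tx":0,"ty":0,"tz":0,"yaw":0,"jaw":0.5}
    - {"tx":0,"ty":0,"tz":0,"yaw":0,"jaw":0.5}

```text
t: 14.15
tool_pos: [0.4618, 0.1593, 0.0362]
orientation: [-0.0, 0.001, 1.0, 0.0]
force: [-0.2, 0.7, 0.9]
grip_width: 0.691
grip_force: 0.6
```

Emit:
arm_command:
  steps:
    - {"tx":0,"ty":0,"tz":0,"yaw":0,"jaw":0.5}
    - {"tx":0,"ty":0,"tz":0,"yaw":0,"jaw":0.5}
    - {"tx":0,"ty":0,"tz":0,"yaw":0,"jaw":0.5}
    - {"tx":0,"ty":0,"tz":0,"yaw":0,"jaw":0.5}
    - {"tx":0,"ty":0,"tz":0,"yaw":0,"jaw":0.5}

```text
t: 14.57
tool_pos: [0.4619, 0.1593, 0.0362]
orientation: [0.0, 0.001, 1.0, 0.0]
force: [0.0, 1.2, 1.1]
grip_width: 0.617
grip_force: 30.0
```

Run:
```python
from h import *; from rig import robot
go(robot.state(),624.2,-312.3,150,180)
```

```text
t 14.57 pos [461.9 159.3  36.2] th 179.89 tool z [ 2.e-04  2.e-04 -1.e+00] F [0.  1.2 1.1] w 0.617 gf 30.0 q [ 0.1   0.38  1.92  0.    0.84 -1.47]
tx -16.33 ty -47.13 tz -11.38 yaw -0.0019
```

Emit:
arm_command:
  steps:
    - {"tx":0,"ty":0,"tz":-1,"yaw":0,"jaw":0.5}
    - {"tx":0,"ty":0,"tz":-3,"yaw":0,"jaw":0.5}
    - {"tx":0,"ty":0,"tz":-3,"yaw":0,"jaw":0.5}
    - {"tx":0,"ty":0,"tz":-3,"yaw":0,"jaw":0.5}
    - {"tx":-0.58,"ty":-1.68,"tz":-1,"yaw":0,"jaw":0.5}

```text
t: 14.98
tool_pos: [0.4686, 0.144, 0.1508]
orientation: [0.003, -0.0, 1.0, 0.001]
force: [1.2, 0.3, -1.2]
grip_width: 0.617
grip_force: 30.0
```

Emit:
arm_command:
  steps:
    - {"tx":-1.165,"ty":-3.36,"tz":0,"yaw":0,"jaw":0.5}
    - {"tx":-1.165,"ty":-3.36,"tz":0,"yaw":0,"jaw":0.5}
    - {"tx":-1.165,"ty":-3.36,"tz":0,"yaw":0,"jaw":0.5}
    - {"tx":-1.165,"ty":-3.36,"tz":0,"yaw":0,"jaw":0.5}
    - {"tx":-1.165,"ty":-3.36,"tz":0,"yaw":0,"jaw":0.5}

```text
t: 15.4
tool_pos: [0.5255, -0.0275, 0.1468]
orientation: [0.0, 0.001, 1.0, -0.0]
force: [-0.0, 0.9, -1.6]
grip_width: 0.621
grip_force: 30.0
```

Emit:
arm_command:
  steps:
    - {"tx":-1.165,"ty":-3.36,"tz":0,"yaw":0,"jaw":0.5}
    - {"tx":-1.165,"ty":-3.36,"tz":0,"yaw":0,"jaw":0.5}
    - {"tx":-1.165,"ty":-3.36,"tz":0,"yaw":0,"jaw":0.5}
    - {"tx":-1.165,"ty":-3.36,"tz":0,"yaw":0,"jaw":0.5}
    - {"tx":-1.165,"ty":-3.36,"tz":0,"yaw":0,"jaw":0.5}

```text
t: 15.82
tool_pos: [0.5833, -0.1957, 0.1466]
orientation: [-0.0, 0.001, 1.0, -0.0]
force: [0.7, 1.0, -1.6]
grip_width: 0.621
grip_force: 30.0
```

Emit:
arm_command:
  steps:
    - {"tx":-1.165,"ty":-3.36,"tz":0,"yaw":0,"jaw":0.5}
    - {"tx":-1.165,"ty":-3.36,"tz":0,"yaw":0,"jaw":0.5}
    - {"tx":-1.165,"ty":-3.36,"tz":0,"yaw":0,"jaw":0.5}
    - {"tx":-0.58,"ty":-1.68,"tz":0,"yaw":0,"jaw":0.5}
    - {"tx":0,"ty":0,"tz":0,"yaw":0,"jaw":0.5}

```text
t: 16.23
tool_pos: [0.624, -0.3164, 0.1458]
orientation: [0.0, 0.003, 1.0, -0.001]
force: [0.3, 0.1, -1.1]
grip_width: 0.615
grip_force: 30.0
```

Emit:
arm_command:
  steps:
    - {"tx":0,"ty":0,"tz":0,"yaw":0,"jaw":0.5}
    - {"tx":0,"ty":0,"tz":0,"yaw":0,"jaw":0.5}
    - {"tx":0,"ty":0,"tz":0,"yaw":0,"jaw":0.5}
    - {"tx":0,"ty":0,"tz":0,"yaw":0,"jaw":0.5}
    - {"tx":0,"ty":0,"tz":0,"yaw":0,"jaw":0.5}

```text
t: 16.65
tool_pos: [0.624, -0.3103, 0.1466]
orientation: [0.0, 0.0, 1.0, -0.0]
force: [1.0, 0.3, -1.1]
grip_width: 0.62
grip_force: 30.0
```

Run:
```python
from h import *; from rig import robot
s=robot.state(); go(s,624.2,-312.3,98.2,180); c=robot.capture("wrist"); cv2.imwrite("pics/w3.png",c["frame"][:,:,::-1])
import pickle; pickle.dump((s,c),open("w3.pkl","wb"))
```

```text
t 16.65 pos [ 624.  -310.3  146.6] th 179.97 tool z [ 1.e-04 -0.e+00 -1.e+00] F [ 1.   0.3 -1.1] w 0.620 gf 30.0 q [-0.62  0.58  1.26  0.    1.31 -2.19]
tx -0.02 ty -0.20 tz 4.84 yaw -0.0005
```

View pics/w3.png

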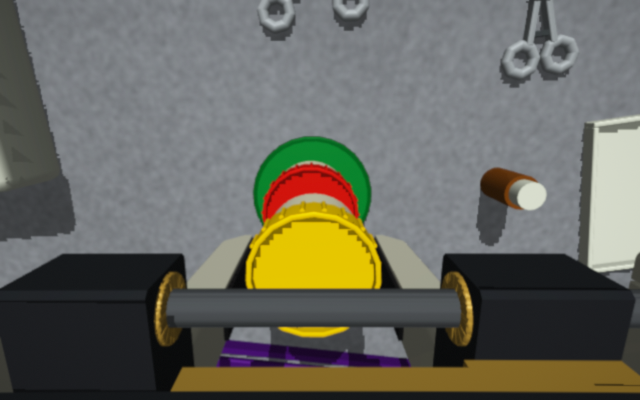

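Yellow is held centred over the red lid, which sits centred on the green stand at (312,187). I'll correct by 2 mm and lower.

Emit:
arm_command:
  steps:
    - {"tx":-0.02,"ty":-0.2,"tz":1.5,"yaw":0,"jaw":0.5}
    - {"tx":0,"ty":0,"tz":1.5,"yaw":0,"jaw":0.5}
    - {"tx":0,"ty":0,"tz":1,"yaw":0,"jaw":0.5}
    - {"tx":0,"ty":0,"tz":0.3,"yaw":0,"jaw":0.5}
    - {"tx":0,"ty":0,"tz":0,"yaw":0,"jaw":0.5}

```text
t: 17.12
tool_pos: [0.6236, -0.3128, 0.102]
orientation: [-0.001, 0.001, 1.0, 0.001]
force: [-0.6, -0.4, -1.3]
grip_width: 0.617
grip_force: 30.0
```

Emit:
arm_command:
  steps:
    - {"tx":0,"ty":0,"tz":0,"yaw":0,"jaw":0.5}
    - {"tx":0,"ty":0,"tz":0,"yaw":0,"jaw":0.5}
    - {"tx":0,"ty":0,"tz":0,"yaw":0,"jaw":0.5}
    - {"tx":0,"ty":0,"tz":0,"yaw":0,"jaw":0.5}
    - {"tx":0,"ty":0,"tz":0,"yaw":0,"jaw":0.5}

```text
t: 17.53
tool_pos: [0.6244, -0.3137, 0.1037]
orientation: [0.0, 0.001, 1.0, -0.0]
force: [0.4, 0.2, -0.5]
grip_width: 0.62
grip_force: 30.0
```

Run:
```python
from h import *; from rig import robot
s=robot.state(); go(s,624.2,-312.3,96.2,180)
```

```text
t 17.53 pos [ 624.4 -313.7  103.7] th 179.90 tool z [ 7.e-04 -5.e-04 -1.e+00] F [ 0.4  0.2 -0.5] w 0.620 gf 30.0 q [-0.62  0.62  1.3  -0.    1.22 -2.19]
tx 0.02 ty 0.14 tz 0.75 yaw -0.0018
```

Emit:
arm_command:
  steps:
    - {"tx":0.02,"ty":0.14,"tz":0.2,"yaw":0,"jaw":0.5}
    - {"tx":0,"ty":0,"tz":0,"yaw":0,"jaw":0.5}
    - {"tx":0,"ty":0,"tz":0,"yaw":0,"jaw":0.5}
    - {"tx":0,"ty":0,"tz":0,"yaw":0,"jaw":0.5}
    - {"tx":0,"ty":0,"tz":0,"yaw":0,"jaw":0.5}

```text
t: 17.95
tool_pos: [0.624, -0.3121, 0.1011]
orientation: [-0.0, 0.001, 1.0, -0.0]
force: [-0.5, 0.1, -2.6]
grip_width: 0.62
grip_force: 30.0
```

Run:
```python
from h import *; from rig import robot
s=robot.state(); go(s,624.2,-312.3,96.2,180)
```

```text
t 17.95 pos [ 624.  -312.1  101.1] th 179.90 tool z [-1.e-04 -0.e+00 -1.e+00] F [-0.5  0.1 -2.6] w 0.620 gf 30.0 q [-0.62  0.62  1.3  -0.    1.22 -2.19]
tx -0.02 ty -0.02 tz 0.49 yaw -0.0018
```

Well centred, so lowering to seat.

Emit:
arm_command:
  steps:
    - {"tx":-0.02,"ty":-0.02,"tz":0.1,"yaw":0,"jaw":0.5}
    - {"tx":0,"ty":0,"tz":0.1,"yaw":0,"jaw":0.5}
    - {"tx":0,"ty":0,"tz":0.1,"yaw":0,"jaw":0.5}
    - {"tx":0,"ty":0,"tz":0.1,"yaw":0,"jaw":0.5}
    - {"tx":0,"ty":0,"tz":0.1,"yaw":0,"jaw":0.5}

```text
t: 18.37
tool_pos: [0.6242, -0.3124, 0.0962]
orientation: [0.0, 0.001, 1.0, -0.0]
force: [-1.3, 1.8, 5.3]
grip_width: 0.617
grip_force: 30.0
```

Emit:
arm_command:
  steps:
    - {"tx":0,"ty":0,"tz":0,"yaw":0,"jaw":0.5}
    - {"tx":0,"ty":0,"tz":0,"yaw":0,"jaw":0.5}
    - {"tx":0,"ty":0,"tz":0,"yaw":0,"jaw":0.5}
    - {"tx":0,"ty":0,"tz":0,"yaw":0,"jaw":0.5}
    - {"tx":0,"ty":0,"tz":0,"yaw":0,"jaw":0.5}

```text
t: 18.78
tool_pos: [0.6243, -0.3123, 0.0962]
orientation: [0.0, 0.001, 1.0, -0.0]
force: [0.2, -0.1, -0.6]
grip_width: 0.616
grip_force: 30.0
```

Run:
```python
from h import *; from rig import robot
s=robot.state(); go(s,624.2,-312.3,96.2,180)
```

```text
t 18.78 pos [ 624.3 -312.3   96.2] th 179.90 tool z [ 2.e-04 -1.e-04 -1.e+00] F [ 0.2 -0.1 -0.6] w 0.616 gf 30.0 q [-0.62  0.62  1.31 -0.    1.21 -2.19]
tx 0.01 ty 0.00 tz 0.00 yaw -0.0018
```

Emit:
arm_command:
  steps:
    - {"tx":0,"ty":0,"tz":0,"yaw":0,"jaw":1}
    - {"tx":0,"ty":0,"tz":0,"yaw":0,"jaw":1}
    - {"tx":0,"ty":0,"tz":0,"yaw":0,"jaw":1}
    - {"tx":0,"ty":0,"tz":-1,"yaw":0,"jaw":1}
    - {"tx":0,"ty":0,"tz":-3,"yaw":0,"jaw":1}

```text
t: 19.2
tool_pos: [0.6217, -0.3106, 0.1318]
orientation: [-0.004, 0.001, 1.0, 0.003]
force: [0.3, -0.2, -0.3]
grip_width: 0.929
grip_force: 0.0
```

Emit:
arm_command:
  steps:
    - {"tx":0,"ty":0,"tz":-2,"yaw":0,"jaw":1}
    - {"tx":0.55,"ty":1.8,"tz":0,"yaw":0,"jaw":1}
    - {"tx":1.116,"ty":3.6,"tz":0,"yaw":0,"jaw":1}
    - {"tx":1.116,"ty":3.6,"tz":0,"yaw":0,"jaw":1}
    - {"tx":1.116,"ty":3.6,"tz":0,"yaw":0,"jaw":1}

```text
t: 19.62
tool_pos: [0.585, -0.1855, 0.1571]
orientation: [0.001, 0.002, 1.0, -0.0]
force: [0.9, -0.3, 0.5]
grip_width: 0.998
grip_force: 0.0
```

Emit:
arm_command:
  steps:
    - {"tx":1.116,"ty":3.6,"tz":0,"yaw":0,"jaw":1}
    - {"tx":1.116,"ty":3.6,"tz":0,"yaw":0,"jaw":1}
    - {"tx":1.116,"ty":3.6,"tz":0,"yaw":0,"jaw":1}
    - {"tx":1.116,"ty":3.6,"tz":0,"yaw":0,"jaw":1}
    - {"tx":1.116,"ty":3.6,"tz":0,"yaw":0,"jaw":1}

```text
t: 20.03
tool_pos: [0.5295, -0.0047, 0.1572]
orientation: [0.001, 0.001, 1.0, -0.0]
force: [0.9, 0.4, 0.5]
grip_width: 1.001
grip_force: 0.0
```

Emit:
arm_command:
  steps:
    - {"tx":1.116,"ty":3.6,"tz":0,"yaw":0,"jaw":1}
    - {"tx":1.116,"ty":3.6,"tz":0,"yaw":0,"jaw":1}
    - {"tx":1.116,"ty":3.6,"tz":0,"yaw":0,"jaw":1}
    - {"tx":1.116,"ty":3.6,"tz":0,"yaw":0,"jaw":1}
    - {"tx":1.116,"ty":3.6,"tz":0,"yaw":0,"jaw":1}

```text
t: 20.45
tool_pos: [0.4741, 0.1756, 0.1573]
orientation: [0.001, 0.001, 1.0, 0.0]
force: [0.6, -0.9, -0.2]
grip_width: 1.004
grip_force: 0.0
```

Emit:
arm_command:
  steps:
    - {"tx":1.116,"ty":3.6,"tz":0,"yaw":0,"jaw":1}
    - {"tx":1.116,"ty":3.6,"tz":0,"yaw":0,"jaw":1}
    - {"tx":1.116,"ty":3.6,"tz":0,"yaw":0,"jaw":1}
    - {"tx":0.55,"ty":1.8,"tz":2,"yaw":0,"jaw":1}
    - {"tx":0,"ty":0,"tz":2,"yaw":0,"jaw":1}

```text
t: 20.87
tool_pos: [0.4357, 0.3044, 0.118]
orientation: [0.002, -0.001, 1.0, 0.002]
force: [0.8, -0.6, 0.5]
grip_width: 1.0
grip_force: 0.0
```

Emit:
arm_command:
  steps:
    - {"tx":0,"ty":0,"tz":0,"yaw":0,"jaw":1}
    - {"tx":0,"ty":0,"tz":0,"yaw":0,"jaw":1}
    - {"tx":0,"ty":0,"tz":0,"yaw":0,"jaw":1}
    - {"tx":0,"ty":0,"tz":0,"yaw":0,"jaw":1}
    - {"tx":0,"ty":0,"tz":0,"yaw":0,"jaw":1}

```text
t: 21.28
tool_pos: [0.4369, 0.2996, 0.1175]
orientation: [0.001, 0.002, 1.0, 0.0]
force: [-0.7, -0.0, -0.5]
grip_width: 1.001
grip_force: 0.0
```

Run:
```python
from h import *; from rig import robot
s=robot.state(); go(s,434.5,300,30,180); c=robot.capture("wrist")
for b in blob(c,(105,120,60),(125,255,255))[:3]: print(cv2.contourArea(b),circ(c,b,.044,s))
```

```text
t 21.28 pos [436.9 299.6 117.5] th 179.82 tool z [ 2.1e-03  8.0e-04 -1.0e+00] F [-0.7 -0.  -0.5] w 1.001 gf 0.0 q [ 0.39  0.33  1.74 -0.    1.07 -1.18]
tx 0.24 ty 0.03 tz 8.75 yaw -0.0032
5817.5 [557.2 311.   60.6 209.2 548.1 312.9]
4454.5 [433.  302.7  50.6  52.7 432.9 303. ]
```

Emit:
arm_command:
  steps:
    - {"tx":0.28,"ty":0.15,"tz":2,"yaw":-0.003,"jaw":1}
    - {"tx":0,"ty":0,"tz":2.5,"yaw":0,"jaw":1}
    - {"tx":0,"ty":0,"tz":2.2,"yaw":0,"jaw":1}
    - {"tx":0,"ty":0,"tz":1.2,"yaw":0,"jaw":1}
    - {"tx":0,"ty":0,"tz":0.8,"yaw":0,"jaw":1}

```text
t: 21.75
tool_pos: [0.4326, 0.3009, 0.028]
orientation: [-0.001, -0.0, 1.0, -0.0]
force: [-0.7, 0.3, 0.3]
grip_width: 0.998
grip_force: 0.0
```

Emit:
arm_command:
  steps:
    - {"tx":0,"ty":0,"tz":0,"yaw":0,"jaw":0.8}
    - {"tx":0,"ty":0,"tz":0,"yaw":0,"jaw":0.7}
    - {"tx":0,"ty":0,"tz":0,"yaw":0,"jaw":0.6}
    - {"tx":0,"ty":0,"tz":0,"yaw":0,"jaw":0.5}
    - {"tx":0,"ty":0,"tz":0,"yaw":0,"jaw":0.4}

```text
t: 22.17
tool_pos: [0.4337, 0.3018, 0.0301]
orientation: [0.001, -0.001, 1.0, 0.0]
force: [-0.2, 0.3, 0.1]
grip_width: 0.693
grip_force: 0.0
```

Emit:
arm_command:
  steps:
    - {"tx":0,"ty":0,"tz":0,"yaw":0,"jaw":0.4}
    - {"tx":0,"ty":0,"tz":0,"yaw":0,"jaw":0.4}
    - {"tx":0,"ty":0,"tz":0,"yaw":0,"jaw":0.4}
    - {"tx":0,"ty":0,"tz":0,"yaw":0,"jaw":0.4}
    - {"tx":0,"ty":0,"tz":0,"yaw":0,"jaw":0.4}

```text
t: 22.58
tool_pos: [0.4332, 0.3018, 0.0296]
orientation: [0.0, -0.001, 1.0, 0.0]
force: [-1.3, 0.1, 5.0]
grip_width: 0.529
grip_force: 30.0
```

Run:
```python
from h import *; from rig import robot
go(robot.state(),434.5,301,30,90)
```

```text
t 22.58 pos [433.2 301.8  29.6] th -179.93 tool z [ 7.e-04  4.e-04 -1.e+00] F [-1.3  0.1  5. ] w 0.529 gf 30.0 q [ 0.4   0.45  1.83  0.    0.87 -1.18]
tx -0.13 ty -0.08 tz -0.04 yaw -4.7112
```

Emit:
arm_command:
  steps:
    - {"tx":0,"ty":0,"tz":0,"yaw":0,"jaw":0.9}
    - {"tx":0,"ty":0,"tz":0,"yaw":0,"jaw":0.9}
    - {"tx":0,"ty":0,"tz":0,"yaw":0.121,"jaw":0.9}
    - {"tx":0,"ty":0,"tz":0,"yaw":0.121,"jaw":0.9}
    - {"tx":0,"ty":0,"tz":0,"yaw":0.121,"jaw":0.9}

```text
t: 23.0
tool_pos: [0.4326, 0.3013, 0.0288]
orientation: [-0.0, 0.183, 0.983, -0.0]
force: [0.2, -0.5, -0.2]
grip_width: 0.842
grip_force: 0.0
```

Emit:
arm_command:
  steps:
    - {"tx":0,"ty":0,"tz":0,"yaw":0.121,"jaw":0.9}
    - {"tx":0,"ty":0,"tz":0,"yaw":0.121,"jaw":0.9}
    - {"tx":0,"ty":0,"tz":0,"yaw":0.121,"jaw":0.9}
    - {"tx":0,"ty":0,"tz":0,"yaw":0.121,"jaw":0.9}
    - {"tx":0,"ty":0,"tz":0,"yaw":0.121,"jaw":0.9}

```text
t: 23.42
tool_pos: [0.4326, 0.3013, 0.0287]
orientation: [-0.0, 0.467, 0.884, -0.0]
force: [-0.4, 0.4, -0.4]
grip_width: 0.9
grip_force: 0.0
```

Emit:
arm_command:
  steps:
    - {"tx":0,"ty":0,"tz":0,"yaw":0.121,"jaw":0.9}
    - {"tx":0,"ty":0,"tz":0,"yaw":0.121,"jaw":0.9}
    - {"tx":0,"ty":0,"tz":0,"yaw":0.121,"jaw":0.9}
    - {"tx":0,"ty":0,"tz":0,"yaw":0.121,"jaw":0.9}
    - {"tx":0,"ty":0,"tz":0,"yaw":0.121,"jaw":0.9}

```text
t: 23.83
tool_pos: [0.4326, 0.3014, 0.0287]
orientation: [-0.0, 0.71, 0.705, -0.0]
force: [-0.8, 0.1, -0.1]
grip_width: 0.898
grip_force: 0.0
```

Emit:
arm_command:
  steps:
    - {"tx":0,"ty":0,"tz":0,"yaw":0,"jaw":0.8}
    - {"tx":0,"ty":0,"tz":0,"yaw":0,"jaw":0.7}
    - {"tx":0,"ty":0,"tz":0,"yaw":0,"jaw":0.6}
    - {"tx":0,"ty":0,"tz":0,"yaw":0,"jaw":0.5}
    - {"tx":0,"ty":0,"tz":0,"yaw":0,"jaw":0.4}

```text
t: 24.25
tool_pos: [0.4329, 0.3015, 0.0291]
orientation: [-0.0, 0.707, 0.707, -0.0]
force: [0.6, 0.9, -0.9]
grip_width: 0.594
grip_force: 0.0
```

Emit:
arm_command:
  steps:
    - {"tx":0,"ty":0,"tz":0,"yaw":0,"jaw":0.4}
    - {"tx":0,"ty":0,"tz":0,"yaw":0,"jaw":0.4}
    - {"tx":0,"ty":0,"tz":0,"yaw":0,"jaw":0.4}
    - {"tx":0,"ty":0,"tz":0,"yaw":0,"jaw":0.4}
    - {"tx":0,"ty":0,"tz":0,"yaw":0,"jaw":0.4}

```text
t: 24.67
tool_pos: [0.433, 0.3016, 0.0292]
orientation: [0.0, 0.707, 0.707, 0.0]
force: [0.9, 0.0, -0.8]
grip_width: 0.536
grip_force: 30.0
```

Run:
```python
from h import *; from rig import robot
go(robot.state(),624.3,-312.3,190,90)
```

```text
t 24.67 pos [433.  301.6  29.2] th 89.95 tool z [ 1.e-04  0.e+00 -1.e+00] F [ 0.9  0.  -0.8] w 0.536 gf 30.0 q [0.4  0.45 1.83 0.   0.87 0.4 ]
tx -61.37 ty 19.18 tz -16.08 yaw -0.0009
```

Emit:
arm_command:
  steps:
    - {"tx":0,"ty":0,"tz":-1.5,"yaw":0,"jaw":0.4}
    - {"tx":0,"ty":0,"tz":-3.5,"yaw":0,"jaw":0.4}
    - {"tx":0,"ty":0,"tz":-3.5,"yaw":0,"jaw":0.4}
    - {"tx":0,"ty":0,"tz":-3,"yaw":0,"jaw":0.4}
    - {"tx":-1.8,"ty":0.56,"tz":-2,"yaw":0,"jaw":0.4}

```text
t: 25.08
tool_pos: [0.4387, 0.2857, 0.1673]
orientation: [0.0, 0.707, 0.708, 0.002]
force: [0.7, 0.1, -1.1]
grip_width: 0.538
grip_force: 30.0
```

Emit:
arm_command:
  steps:
    - {"tx":-3.61,"ty":1.128,"tz":0,"yaw":0,"jaw":0.4}
    - {"tx":-3.61,"ty":1.128,"tz":0,"yaw":0,"jaw":0.4}
    - {"tx":-3.61,"ty":1.128,"tz":0,"yaw":0,"jaw":0.4}
    - {"tx":-3.61,"ty":1.128,"tz":0,"yaw":0,"jaw":0.4}
    - {"tx":-3.61,"ty":1.128,"tz":0,"yaw":0,"jaw":0.4}

```text
t: 25.5
tool_pos: [0.4946, 0.1014, 0.1642]
orientation: [-0.0, 0.707, 0.707, -0.0]
force: [0.8, 0.3, -0.7]
grip_width: 0.529
grip_force: 30.0
```

Emit:
arm_command:
  steps:
    - {"tx":-3.61,"ty":1.128,"tz":0,"yaw":0,"jaw":0.4}
    - {"tx":-3.61,"ty":1.128,"tz":0,"yaw":0,"jaw":0.4}
    - {"tx":-3.61,"ty":1.128,"tz":0,"yaw":0,"jaw":0.4}
    - {"tx":-3.61,"ty":1.128,"tz":0,"yaw":0,"jaw":0.4}
    - {"tx":-3.61,"ty":1.128,"tz":0,"yaw":0,"jaw":0.4}

```text
t: 25.92
tool_pos: [0.5509, -0.0794, 0.164]
orientation: [-0.0, 0.707, 0.707, -0.0]
force: [1.1, 0.2, -0.8]
grip_width: 0.533
grip_force: 30.0
```

Emit:
arm_command:
  steps:
    - {"tx":-3.61,"ty":1.128,"tz":0,"yaw":0,"jaw":0.4}
    - {"tx":-3.61,"ty":1.128,"tz":0,"yaw":0,"jaw":0.4}
    - {"tx":-3.61,"ty":1.128,"tz":0,"yaw":0,"jaw":0.4}
    - {"tx":-3.61,"ty":1.128,"tz":0,"yaw":0,"jaw":0.4}
    - {"tx":-3.61,"ty":1.128,"tz":0,"yaw":0,"jaw":0.4}

```text
t: 26.33
tool_pos: [0.6071, -0.2598, 0.1638]
orientation: [-0.0, 0.708, 0.707, -0.0]
force: [0.8, 0.2, -1.0]
grip_width: 0.529
grip_force: 30.0
```

Emit:
arm_command:
  steps:
    - {"tx":-2.8,"ty":0.9,"tz":0,"yaw":0,"jaw":0.4}
    - {"tx":-1.8,"ty":0.56,"tz":0,"yaw":0,"jaw":0.4}
    - {"tx":-0.8,"ty":0.23,"tz":0,"yaw":0,"jaw":0.4}
    - {"tx":0,"ty":0,"tz":0,"yaw":0,"jaw":0.4}
    - {"tx":0,"ty":0,"tz":0,"yaw":0,"jaw":0.4}

```text
t: 26.75
tool_pos: [0.6236, -0.3113, 0.1635]
orientation: [-0.001, 0.708, 0.707, 0.0]
force: [-0.1, 0.4, -1.8]
grip_width: 0.534
grip_force: 30.0
```

Emit:
arm_command:
  steps:
    - {"tx":0,"ty":0,"tz":0,"yaw":0,"jaw":0.4}
    - {"tx":0,"ty":0,"tz":0,"yaw":0,"jaw":0.4}
    - {"tx":0,"ty":0,"tz":0,"yaw":0,"jaw":0.4}
    - {"tx":0,"ty":0,"tz":0,"yaw":0,"jaw":0.4}
    - {"tx":0,"ty":0,"tz":0,"yaw":0,"jaw":0.4}

```text
t: 27.17
tool_pos: [0.6241, -0.3114, 0.1645]
orientation: [0.0, 0.707, 0.707, 0.0]
force: [-0.2, -0.9, -1.2]
grip_width: 0.532
grip_force: 30.0
```

Run:
```python
from h import *; from rig import robot
go(robot.state(),624.3,-312.3,143,90)
```

```text
t 27.17 pos [ 624.1 -311.4  164.5] th 89.99 tool z [ 2.e-04 -2.e-04 -1.e+00] F [-0.2 -0.9 -1.2] w 0.532 gf 30.0 q [-0.62  0.57  1.23  0.    1.34 -0.62]
tx -0.09 ty 0.02 tz 2.15 yaw -0.0002
```

Emit:
arm_command:
  steps:
    - {"tx":-0.07,"ty":0.02,"tz":0.8,"yaw":0,"jaw":0.4}
    - {"tx":0,"ty":0,"tz":0.8,"yaw":0,"jaw":0.4}
    - {"tx":0,"ty":0,"tz":0.5,"yaw":0,"jaw":0.4}
    - {"tx":0,"ty":0,"tz":0,"yaw":0,"jaw":0.4}
    - {"tx":0,"ty":0,"tz":0,"yaw":0,"jaw":0.4}

```text
t: 27.58
tool_pos: [0.6238, -0.3126, 0.142]
orientation: [-0.001, 0.708, 0.707, -0.0]
force: [0.5, 0.3, -1.0]
grip_width: 0.532
grip_force: 30.0
```

Emit:
arm_command:
  steps:
    - {"tx":0,"ty":0,"tz":0,"yaw":0,"jaw":0.4}
    - {"tx":0,"ty":0,"tz":0,"yaw":0,"jaw":0.4}
    - {"tx":0,"ty":0,"tz":0,"yaw":0,"jaw":0.4}
    - {"tx":0,"ty":0,"tz":0,"yaw":0,"jaw":0.4}
    - {"tx":0,"ty":0,"tz":0,"yaw":0,"jaw":0.4}

```text
t: 28.0
tool_pos: [0.6243, -0.3129, 0.1435]
orientation: [0.0, 0.707, 0.707, 0.0]
force: [-0.5, 0.3, -1.5]
grip_width: 0.533
grip_force: 30.0
```

Run:
```python
from h import *; from rig import robot
go(robot.state(),624.3,-312.3,135.2,90)
```

```text
t 28.00 pos [ 624.3 -312.9  143.5] th 89.94 tool z [ 4.e-04 -3.e-04 -1.e+00] F [-0.5  0.3 -1.5] w 0.533 gf 30.0 q [-0.62  0.58  1.26 -0.    1.3  -0.62]
tx 0.06 ty -0.01 tz 0.83 yaw -0.0010
```

Emit:
arm_command:
  steps:
    - {"tx":0.05,"ty":0,"tz":0.2,"yaw":0,"jaw":0.4}
    - {"tx":0,"ty":0,"tz":0.1,"yaw":0,"jaw":0.4}
    - {"tx":0,"ty":0,"tz":0,"yaw":0,"jaw":0.4}
    - {"tx":0,"ty":0,"tz":0,"yaw":0,"jaw":0.4}
    - {"tx":0,"ty":0,"tz":0,"yaw":0,"jaw":0.4}

```text
t: 28.42
tool_pos: [0.6242, -0.3124, 0.1401]
orientation: [-0.0, 0.707, 0.707, -0.0]
force: [0.6, -0.5, -0.8]
grip_width: 0.528
grip_force: 30.0
```

Run:
```python
from h import *; from rig import robot
go(robot.state(),624.3,-312.3,135.2,90)
```

```text
t 28.42 pos [ 624.2 -312.4  140.1] th 89.94 tool z [-1.e-04 -0.e+00 -1.e+00] F [ 0.6 -0.5 -0.8] w 0.528 gf 30.0 q [-0.62  0.59  1.26 -0.    1.3  -0.62]
tx 0.01 ty 0.01 tz 0.49 yaw -0.0010
```

Emit:
arm_command:
  steps:
    - {"tx":0.01,"ty":0.01,"tz":0.1,"yaw":0,"jaw":0.4}
    - {"tx":0,"ty":0,"tz":0.1,"yaw":0,"jaw":0.4}
    - {"tx":0,"ty":0,"tz":0.1,"yaw":0,"jaw":0.4}
    - {"tx":0,"ty":0,"tz":0.1,"yaw":0,"jaw":0.4}
    - {"tx":0,"ty":0,"tz":0.1,"yaw":0,"jaw":0.4}

```text
t: 28.83
tool_pos: [0.6243, -0.3123, 0.1352]
orientation: [0.0, 0.707, 0.707, -0.0]
force: [-0.7, 0.0, 6.9]
grip_width: 0.533
grip_force: 30.0
```

Emit:
arm_command:
  steps:
    - {"tx":0,"ty":0,"tz":0,"yaw":0,"jaw":0.4}
    - {"tx":0,"ty":0,"tz":0,"yaw":0,"jaw":0.4}
    - {"tx":0,"ty":0,"tz":0,"yaw":0,"jaw":0.4}
    - {"tx":0,"ty":0,"tz":0,"yaw":0,"jaw":0.4}
    - {"tx":0,"ty":0,"tz":0,"yaw":0,"jaw":0.4}

```text
t: 29.25
tool_pos: [0.6244, -0.3123, 0.1352]
orientation: [0.0, 0.707, 0.707, 0.0]
force: [-0.4, 0.8, 0.6]
grip_width: 0.53
grip_force: 30.0
```

Run:
```python
from h import *; from rig import robot
go(robot.state(),624.3,-312.3,135.2,90)
```

```text
t 29.25 pos [ 624.4 -312.3  135.2] th 89.94 tool z [ 1.e-04 -1.e-04 -1.e+00] F [-0.4  0.8  0.6] w 0.530 gf 30.0 q [-0.62  0.59  1.27  0.    1.29 -0.62]
tx -0.00 ty -0.01 tz 0.00 yaw -0.0010
```

Emit:
arm_command:
  steps:
    - {"tx":0,"ty":0,"tz":0,"yaw":0,"jaw":1}
    - {"tx":0,"ty":0,"tz":0,"yaw":0,"jaw":1}
    - {"tx":0,"ty":0,"tz":0,"yaw":0,"jaw":1}
    - {"tx":0,"ty":0,"tz":0,"yaw":0,"jaw":1}
    - {"tx":0,"ty":0,"tz":-1,"yaw":0,"jaw":1}

```text
t: 29.67
tool_pos: [0.6232, -0.3115, 0.1431]
orientation: [-0.002, 0.707, 0.707, -0.0]
force: [-0.7, 0.3, 0.0]
grip_width: 0.841
grip_force: 0.0
```

Emit:
arm_command:
  steps:
    - {"tx":0,"ty":0,"tz":-2.5,"yaw":0,"jaw":1}
    - {"tx":0,"ty":0,"tz":-3.5,"yaw":0,"jaw":1}
    - {"tx":0,"ty":0,"tz":-2.5,"yaw":0,"jaw":1}
    - {"tx":1.3,"ty":-2.9,"tz":0,"yaw":-0.02,"jaw":1}
    - {"tx":1.3,"ty":-2.9,"tz":0,"yaw":0,"jaw":1}

```text
t: 30.08
tool_pos: [0.5676, -0.2879, 0.2332]
orientation: [0.003, 0.7, 0.714, 0.0]
force: [-0.7, -0.7, 0.4]
grip_width: 1.002
grip_force: 0.0
```

Emit:
arm_command:
  steps:
    - {"tx":1.3,"ty":-2.9,"tz":0,"yaw":0,"jaw":1}
    - {"tx":1.3,"ty":-2.9,"tz":0,"yaw":0,"jaw":1}
    - {"tx":1.3,"ty":-2.9,"tz":0,"yaw":0,"jaw":1}
    - {"tx":1.3,"ty":-2.9,"tz":0,"yaw":0,"jaw":1}
    - {"tx":0,"ty":0,"tz":0,"yaw":-0.12,"jaw":1}

```text
t: 30.5
tool_pos: [0.4444, -0.2338, 0.2307]
orientation: [-0.002, 0.656, 0.754, -0.0]
force: [0.7, 0.8, -0.9]
grip_width: 0.998
grip_force: 0.0
```

Emit:
arm_command:
  steps:
    - {"tx":0,"ty":0,"tz":0,"yaw":-0.12,"jaw":0.4}
    - {"tx":0,"ty":0,"tz":0,"yaw":-0.12,"jaw":0.4}
    - {"tx":0,"ty":0,"tz":0,"yaw":-0.12,"jaw":0.4}
    - {"tx":0,"ty":0,"tz":0,"yaw":-0.12,"jaw":0.4}
    - {"tx":0,"ty":0,"tz":0,"yaw":-0.12,"jaw":0.4}

```text
t: 30.92
tool_pos: [0.4492, -0.2371, 0.2312]
orientation: [0.001, 0.401, 0.916, -0.0]
force: [-0.5, -0.2, 0.2]
grip_width: 0.691
grip_force: 0.0
```

Emit:
arm_command:
  steps:
    - {"tx":0,"ty":0,"tz":0,"yaw":-0.12,"jaw":0.4}
    - {"tx":0,"ty":0,"tz":0,"yaw":-0.12,"jaw":0.4}
    - {"tx":0,"ty":0,"tz":0,"yaw":-0.12,"jaw":0.4}
    - {"tx":0,"ty":0,"tz":0,"yaw":-0.12,"jaw":0.4}
    - {"tx":0,"ty":0,"tz":0,"yaw":-0.12,"jaw":0.4}

```text
t: 31.33
tool_pos: [0.4493, -0.2371, 0.2312]
orientation: [0.001, 0.113, 0.994, -0.0]
force: [0.5, -0.1, 0.8]
grip_width: 0.403
grip_force: 0.0
```

Emit:
arm_command:
  steps:
    - {"tx":0,"ty":0,"tz":0,"yaw":-0.12,"jaw":0.4}
    - {"tx":0,"ty":0,"tz":0,"yaw":-0.12,"jaw":0.4}
    - {"tx":0,"ty":0,"tz":0,"yaw":-0.1,"jaw":0.4}
    - {"tx":0,"ty":0,"tz":0,"yaw":0,"jaw":0.4}
    - {"tx":0,"ty":0,"tz":0,"yaw":0,"jaw":0.4}

```text
t: 31.75
tool_pos: [0.4493, -0.2371, 0.2309]
orientation: [0.0, -0.053, 0.999, -0.0]
force: [-0.2, -1.0, -0.1]
grip_width: 0.401
grip_force: 0.0
```

Run:
```python
from h import *; from rig import robot; import pickle
s=robot.state(); c=robot.capture("wrist"); st(s); pickle.dump((s,c),open("w4.pkl","wb"))
cv2.imwrite("pics/w4.png",c["frame"][:,:,::-1]); d=robot.capture("scene"); cv2.imwrite("pics/s4.png",cv2.resize(d["frame"][80:240,150:450],None,fx=2.6,fy=2.6)[:,:,::-1])
```

```text
t 31.75 pos [ 449.3 -237.1  230.9] th -173.98 tool z [ 8.e-04 -6.e-04 -1.e+00] F [-0.2 -1.  -0.1] w 0.401 gf 0.0 q [-0.71  0.18  1.64  0.    1.32 -2.38]
```

View pics/w4.png

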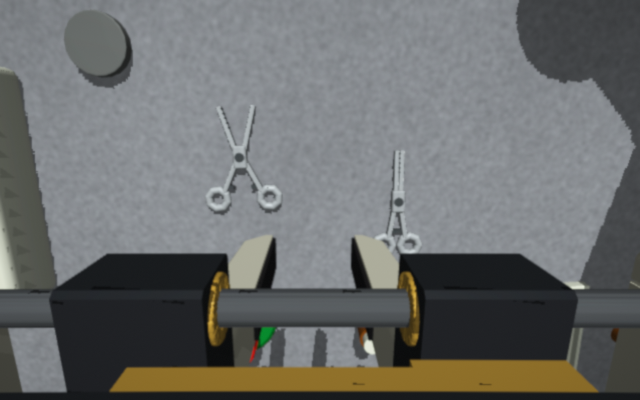

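View pics/s4.png

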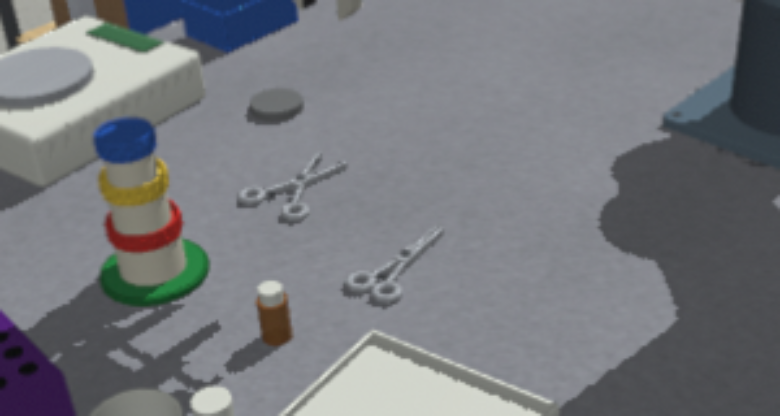

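The scene view shows the stack standing upright and seated. The wrist view gives the open clamp pin at (239,157), tips at (219,107)/(252,106) and rings at (218,198)/(269,197). The shut clamp pin is at (399,202), tip (400,152), rings (385,243)/(409,242).

Run:
```python
from h import *; import pickle
s,c=pickle.load(open("w4.pkl","rb"))
f=lambda px,z=.006:cast(c,px,z,s)[:,:2]*1000
for n,pin,t,r in [("open",(239,157),[(219,107),(252,106)],[(218,198),(269,197)]),("shut",(399,202),[(400,152)],[(385,243),(409,242)])]:
    p=f([pin],.010)[0]; tm=f(t).mean(0); rm=f(r).mean(0); d=tm-rm; print(n,p.round(1),tm.round(1),rm.round(1),"len",np.hypot(*d).round(1),"ang",np.degrees(np.arctan2(d[1],d[0])).round(1)%360,"ring-ang",np.degrees(np.arctan2(*(p-rm)[::-1]))%360)
go(s,466,-143.5,60,187)
```

```text
open [ 434.7 -316.6] [ 384.  -323.7] [ 478.8 -310.1] len 95.7 ang 188.2 ring-ang 188.3661498220068
shut [ 465.1 -141.9] [ 412.2 -148.6] [ 512.7 -135.4] len 101.4 ang 187.5 ring-ang 187.78217790446425
t 31.75 pos [ 449.3 -237.1  230.9] th -173.98 tool z [ 8.e-04 -6.e-04 -1.e+00] F [-0.2 -1.  -0.1] w 0.401 gf 0.0 q [-0.71  0.18  1.64  0.    1.32 -2.38]
tx -2.65 ty 9.13 tz 17.09 yaw -6.3002
```

Emit:
arm_command:
  steps:
    - {"tx":-0.65,"ty":2.3,"tz":0,"yaw":0,"jaw":0.4}
    - {"tx":-0.65,"ty":2.35,"tz":2,"yaw":0,"jaw":0.4}
    - {"tx":-0.65,"ty":2.3,"tz":3,"yaw":0,"jaw":0.4}
    - {"tx":-0.6,"ty":2.3,"tz":3,"yaw":0,"jaw":0.4}
    - {"tx":0,"ty":0,"tz":3.5,"yaw":-0.026,"jaw":0.4}

```text
t: 32.27
tool_pos: [0.4652, -0.1391, 0.1153]
orientation: [0.001, -0.067, 0.998, 0.0]
force: [0.3, -0.6, -0.4]
grip_width: 0.402
grip_force: 0.0
```

Emit:
arm_command:
  steps:
    - {"tx":0,"ty":0,"tz":3.5,"yaw":0,"jaw":0.4}
    - {"tx":0,"ty":0,"tz":2,"yaw":0,"jaw":0.4}
    - {"tx":0,"ty":0,"tz":0,"yaw":0,"jaw":0.4}
    - {"tx":0,"ty":0,"tz":0,"yaw":0,"jaw":0.4}
    - {"tx":0,"ty":0,"tz":0,"yaw":0,"jaw":0.4}

```text
t: 32.68
tool_pos: [0.4656, -0.143, 0.0615]
orientation: [0.001, -0.067, 0.998, -0.001]
force: [1.5, 0.3, -0.3]
grip_width: 0.401
grip_force: 0.0
```

Run:
```python
from h import *; from rig import robot
go(robot.state(),465,-142.5,17,187.5)
```

```text
t 32.68 pos [ 465.6 -143.    61.5] th -172.36 tool z [ 0.0018 -0.0011 -1.    ] F [ 1.5  0.3 -0.3] w 0.401 gf 0.0 q [-0.53  0.34  1.9  -0.    0.9  -2.23]
tx 0.05 ty 0.05 tz 4.45 yaw -6.2808
```

Emit:
arm_command:
  steps:
    - {"tx":0.04,"ty":0.04,"tz":1.5,"yaw":0,"jaw":0.4}
    - {"tx":0,"ty":0,"tz":1.5,"yaw":0,"jaw":0.4}
    - {"tx":0,"ty":0,"tz":0.8,"yaw":0,"jaw":0.4}
    - {"tx":0,"ty":0,"tz":0.4,"yaw":0,"jaw":0.4}
    - {"tx":0,"ty":0,"tz":0.2,"yaw":0,"jaw":0.4}

```text
t: 33.1
tool_pos: [0.4646, -0.1424, 0.0168]
orientation: [0.001, -0.067, 0.998, -0.0]
force: [-1.0, 0.6, 0.5]
grip_width: 0.402
grip_force: 0.0
```

Emit:
arm_command:
  steps:
    - {"tx":0,"ty":0,"tz":0,"yaw":0,"jaw":0.4}
    - {"tx":0,"ty":0,"tz":0,"yaw":0,"jaw":0.4}
    - {"tx":0,"ty":0,"tz":0,"yaw":0,"jaw":0.4}
    - {"tx":0,"ty":0,"tz":0,"yaw":0,"jaw":0.4}
    - {"tx":0,"ty":0,"tz":0,"yaw":0,"jaw":0.4}

```text
t: 33.52
tool_pos: [0.4643, -0.1421, 0.0165]
orientation: [0.0, -0.067, 0.998, -0.0]
force: [-0.0, -0.5, 0.1]
grip_width: 0.399
grip_force: 0.0
```

Run:
```python
from h import *; from rig import robot
go(robot.state(),465,-142.5,16,187.5)
```

```text
t 33.52 pos [ 464.3 -142.1   16.5] th -172.31 tool z [ 6.e-04 -3.e-04 -1.e+00] F [-0.  -0.5  0.1] w 0.399 gf 0.0 q [-0.53  0.41  1.94 -0.    0.79 -2.23]
tx -0.07 ty -0.05 tz 0.05 yaw -6.2799
```

Emit:
arm_command:
  steps:
    - {"tx":0,"ty":0,"tz":0,"yaw":0,"jaw":0.3}
    - {"tx":0,"ty":0,"tz":0,"yaw":0,"jaw":0.2}
    - {"tx":0,"ty":0,"tz":0,"yaw":0,"jaw":0.1}
    - {"tx":0,"ty":0,"tz":0,"yaw":0,"jaw":0}
    - {"tx":0,"ty":0,"tz":0,"yaw":0,"jaw":0}

```text
t: 33.93
tool_pos: [0.4641, -0.142, 0.0161]
orientation: [0.0, -0.067, 0.998, -0.0]
force: [-0.3, 0.2, 0.9]
grip_width: 0.146
grip_force: 29.9
```

Emit:
arm_command:
  steps:
    - {"tx":0,"ty":0,"tz":0,"yaw":0,"jaw":0}
    - {"tx":0,"ty":0,"tz":0,"yaw":0,"jaw":0}
    - {"tx":0,"ty":0,"tz":0,"yaw":0,"jaw":0}
    - {"tx":0,"ty":0,"tz":0,"yaw":0,"jaw":0}
    - {"tx":0,"ty":0,"tz":0,"yaw":0,"jaw":0}

```text
t: 34.35
tool_pos: [0.4641, -0.142, 0.0162]
orientation: [0.0, -0.067, 0.998, -0.0]
force: [-0.7, -0.3, 0.2]
grip_width: 0.144
grip_force: 29.9
```

Run:
```python
from h import *; from rig import robot
go(robot.state(),465,-142.5,16,187.5)
```

```text
t 34.35 pos [ 464.1 -142.    16.2] th -172.31 tool z [ 0. -0. -1.] F [-0.7 -0.3  0.2] w 0.144 gf 29.9 q [-0.53  0.41  1.94 -0.    0.79 -2.23]
tx -0.09 ty -0.07 tz 0.02 yaw -6.2799
```

Emit:
arm_command:
  steps:
    - {"tx":0,"ty":0,"tz":-1,"yaw":0,"jaw":0}
    - {"tx":0,"ty":0,"tz":-2.5,"yaw":0,"jaw":0}
    - {"tx":0,"ty":0,"tz":-2.5,"yaw":0,"jaw":0}
    - {"tx":0,"ty":0,"tz":-2,"yaw":0.12,"jaw":0}
    - {"tx":0,"ty":0,"tz":0,"yaw":0.12,"jaw":0}

```text
t: 34.77
tool_pos: [0.4664, -0.1432, 0.1007]
orientation: [0.003, 0.055, 0.998, -0.002]
force: [1.2, -0.1, -0.5]
grip_width: 0.144
grip_force: 29.9
```

Emit:
arm_command:
  steps:
    - {"tx":0,"ty":0,"tz":0,"yaw":0.12,"jaw":0}
    - {"tx":0,"ty":0,"tz":0,"yaw":0.12,"jaw":0}
    - {"tx":0,"ty":0,"tz":0,"yaw":0.12,"jaw":0}
    - {"tx":0,"ty":0,"tz":0,"yaw":0.12,"jaw":0}
    - {"tx":0,"ty":0,"tz":0,"yaw":0.12,"jaw":0}

```text
t: 35.18
tool_pos: [0.4639, -0.1418, 0.0968]
orientation: [0.0, 0.348, 0.937, 0.0]
force: [0.3, 0.3, -0.4]
grip_width: 0.144
grip_force: 29.9
```

Emit:
arm_command:
  steps:
    - {"tx":0,"ty":0,"tz":0,"yaw":0.12,"jaw":0}
    - {"tx":0,"ty":0,"tz":0,"yaw":0.12,"jaw":0}
    - {"tx":0,"ty":0,"tz":0,"yaw":0.12,"jaw":0}
    - {"tx":0,"ty":0,"tz":0,"yaw":0.12,"jaw":0}
    - {"tx":0,"ty":0,"tz":0,"yaw":0.12,"jaw":0}

```text
t: 35.6
tool_pos: [0.4639, -0.1418, 0.0968]
orientation: [0.0, 0.61, 0.793, 0.0]
force: [0.5, 0.5, -0.1]
grip_width: 0.143
grip_force: 29.9
```

Emit:
arm_command:
  steps:
    - {"tx":0,"ty":0,"tz":0,"yaw":0.12,"jaw":0}
    - {"tx":0,"ty":0,"tz":0,"yaw":0,"jaw":0}
    - {"tx":0,"ty":0,"tz":0,"yaw":0,"jaw":0}
    - {"tx":0,"ty":0,"tz":0,"yaw":0,"jaw":0}
    - {"tx":0,"ty":0,"tz":0,"yaw":0,"jaw":0}

```text
t: 36.02
tool_pos: [0.464, -0.1419, 0.0963]
orientation: [0.0, 0.653, 0.757, -0.0]
force: [0.3, -0.0, -0.5]
grip_width: 0.147
grip_force: 29.9
```

Run:
```python
from h import *; from rig import robot
go(robot.state(),613,11,60,98.2)
```

```text
t 36.02 pos [ 464.  -141.9   96.3] th 98.45 tool z [ 1.e-04 -0.e+00 -1.e+00] F [ 0.3 -0.  -0.5] w 0.147 gf 29.9 q [-0.53  0.29  1.87 -0.    0.99 -0.67]
tx 12.94 ty 16.98 tz 3.63 yaw 0.0043
```

Emit:
arm_command:
  steps:
    - {"tx":1.24,"ty":1.58,"tz":0,"yaw":0.004,"jaw":0}
    - {"tx":2.3,"ty":3,"tz":0,"yaw":0,"jaw":0}
    - {"tx":2.3,"ty":3,"tz":0,"yaw":0,"jaw":0}
    - {"tx":2.3,"ty":3,"tz":0,"yaw":0,"jaw":0}
    - {"tx":2.3,"ty":3,"tz":0,"yaw":0,"jaw":0}

```text
t: 36.43
tool_pos: [0.5847, -0.0182, 0.0962]
orientation: [-0.0, 0.655, 0.756, -0.0]
force: [0.1, -0.4, -0.5]
grip_width: 0.146
grip_force: 29.9
```

Emit:
arm_command:
  steps:
    - {"tx":1.7,"ty":2.3,"tz":0,"yaw":0,"jaw":0}
    - {"tx":0.8,"ty":1.1,"tz":1.2,"yaw":0,"jaw":0}
    - {"tx":0,"ty":0,"tz":1.2,"yaw":0,"jaw":0}
    - {"tx":0,"ty":0,"tz":1.2,"yaw":0,"jaw":0}
    - {"tx":0,"ty":0,"tz":0,"yaw":0,"jaw":0}

```text
t: 36.85
tool_pos: [0.6109, 0.01, 0.0567]
orientation: [-0.003, 0.655, 0.755, -0.002]
force: [-1.5, 0.4, -1.9]
grip_width: 0.146
grip_force: 29.9
```

Emit:
arm_command:
  steps:
    - {"tx":0,"ty":0,"tz":0,"yaw":0,"jaw":0}
    - {"tx":0,"ty":0,"tz":0,"yaw":0,"jaw":0}
    - {"tx":0,"ty":0,"tz":0,"yaw":0,"jaw":0}
    - {"tx":0,"ty":0,"tz":0,"yaw":0,"jaw":0}
    - {"tx":0,"ty":0,"tz":0,"yaw":0,"jaw":0}

```text
t: 37.27
tool_pos: [0.6142, 0.0096, 0.0609]
orientation: [0.001, 0.656, 0.755, 0.0]
force: [0.3, 0.7, -0.7]
grip_width: 0.142
grip_force: 29.9
```

Run:
```python
from h import *; from rig import robot
s=robot.state(); go(s,613,11,20.5,98.2); c=robot.capture("wrist"); cv2.imwrite("pics/w5.png",c["frame"][:,:,::-1])
```

```text
t 37.27 pos [614.2   9.6  60.9] th 98.04 tool z [ 1.2e-03 -2.0e-04 -1.0e+00] F [ 0.3  0.7 -0.7] w 0.142 gf 29.9 q [-0.17  0.53  1.58 -0.    1.03 -0.31]
tx 0.16 ty -0.10 tz 4.04 yaw -0.0027
```

View pics/w5.png

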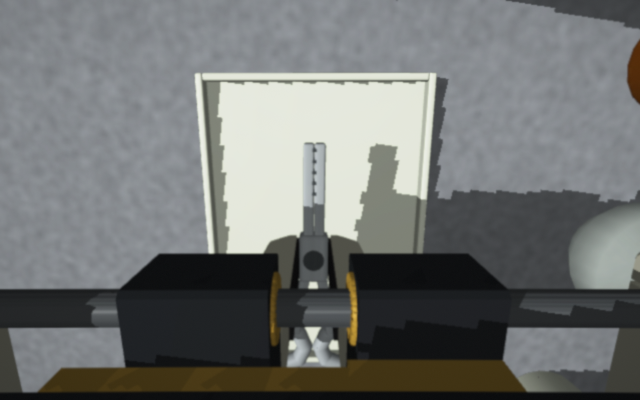

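The shut clamp is held at (313,260), centred across the white tray (inner sides 205–430). I'll lower it.

Emit:
arm_command:
  steps:
    - {"tx":0.14,"ty":-0.08,"tz":1.2,"yaw":0,"jaw":0}
    - {"tx":0,"ty":0,"tz":1.2,"yaw":0,"jaw":0}
    - {"tx":0,"ty":0,"tz":0.8,"yaw":0,"jaw":0}
    - {"tx":0,"ty":0,"tz":0.5,"yaw":0,"jaw":0}
    - {"tx":0,"ty":0,"tz":0.2,"yaw":0,"jaw":0}

```text
t: 37.73
tool_pos: [0.6121, 0.0114, 0.0197]
orientation: [-0.001, 0.656, 0.755, -0.001]
force: [-0.1, -0.3, -1.0]
grip_width: 0.144
grip_force: 29.9
```

Emit:
arm_command:
  steps:
    - {"tx":0,"ty":0,"tz":0.1,"yaw":0,"jaw":0}
    - {"tx":0,"ty":0,"tz":0,"yaw":0,"jaw":0}
    - {"tx":0,"ty":0,"tz":0,"yaw":0,"jaw":0}
    - {"tx":0,"ty":0,"tz":0,"yaw":0,"jaw":0}
    - {"tx":0,"ty":0,"tz":0,"yaw":0,"jaw":0}

```text
t: 38.15
tool_pos: [0.6133, 0.0113, 0.0206]
orientation: [0.0, 0.656, 0.755, 0.0]
force: [0.0, 0.4, -1.1]
grip_width: 0.146
grip_force: 29.9
```

Run:
```python
from h import *; from rig import robot
go(robot.state(),613,11,19.2,98.2)
```

```text
t 38.15 pos [613.3  11.3  20.6] th 98.08 tool z [ 8.e-04 -1.e-04 -1.e+00] F [ 0.   0.4 -1.1] w 0.146 gf 29.9 q [-0.16  0.58  1.61  0.    0.95 -0.3 ]
tx -0.03 ty -0.03 tz 0.14 yaw -0.0021
```

Emit:
arm_command:
  steps:
    - {"tx":0,"ty":0,"tz":0.12,"yaw":0,"jaw":0}
    - {"tx":0,"ty":0,"tz":0,"yaw":0,"jaw":0}
    - {"tx":0,"ty":0,"tz":0,"yaw":0,"jaw":0}
    - {"tx":0,"ty":0,"tz":0,"yaw":0,"jaw":0}
    - {"tx":0,"ty":0,"tz":0,"yaw":0,"jaw":0}

```text
t: 38.57
tool_pos: [0.6132, 0.0113, 0.0192]
orientation: [0.0, 0.656, 0.755, 0.0]
force: [-0.4, 0.7, 1.1]
grip_width: 0.144
grip_force: 29.9
```

Emit:
arm_command:
  steps:
    - {"tx":0,"ty":0,"tz":0,"yaw":0,"jaw":0.2}
    - {"tx":0,"ty":0,"tz":0,"yaw":0,"jaw":0.4}
    - {"tx":0,"ty":0,"tz":0,"yaw":0,"jaw":0.4}
    - {"tx":0,"ty":0,"tz":0,"yaw":0,"jaw":0.4}
    - {"tx":0,"ty":0,"tz":-0.5,"yaw":0,"jaw":0.4}

```text
t: 38.98
tool_pos: [0.612, 0.0115, 0.0231]
orientation: [-0.001, 0.656, 0.755, -0.001]
force: [0.3, -0.2, -0.0]
grip_width: 0.393
grip_force: 0.0
```

Emit:
arm_command:
  steps:
    - {"tx":0,"ty":0,"tz":-2.5,"yaw":0,"jaw":0.4}
    - {"tx":0,"ty":0,"tz":-3,"yaw":0,"jaw":0.4}
    - {"tx":0,"ty":0,"tz":-3,"yaw":0,"jaw":0.4}
    - {"tx":0,"ty":0,"tz":0,"yaw":-0.121,"jaw":0.4}
    - {"tx":0,"ty":0,"tz":0,"yaw":-0.121,"jaw":0.4}

```text
t: 39.4
tool_pos: [0.6147, 0.0111, 0.1122]
orientation: [0.003, 0.557, 0.83, 0.001]
force: [-0.6, -0.2, -0.0]
grip_width: 0.4
grip_force: 0.0
```

Emit:
arm_command:
  steps:
    - {"tx":0,"ty":0,"tz":0,"yaw":-0.121,"jaw":0.4}
    - {"tx":0,"ty":0,"tz":0,"yaw":-0.121,"jaw":0.4}
    - {"tx":0,"ty":0,"tz":0,"yaw":-0.121,"jaw":0.4}
    - {"tx":0,"ty":0,"tz":0,"yaw":-0.121,"jaw":0.4}
    - {"tx":0,"ty":0,"tz":0,"yaw":-0.121,"jaw":0.4}

```text
t: 39.82
tool_pos: [0.6129, 0.0114, 0.1093]
orientation: [0.0, 0.284, 0.959, 0.0]
force: [-0.3, -0.3, -0.8]
grip_width: 0.401
grip_force: 0.0
```

Emit:
arm_command:
  steps:
    - {"tx":0,"ty":0,"tz":0,"yaw":-0.121,"jaw":0.4}
    - {"tx":0,"ty":0,"tz":0,"yaw":-0.121,"jaw":0.4}
    - {"tx":0,"ty":0,"tz":0,"yaw":-0.121,"jaw":0.4}
    - {"tx":0,"ty":0,"tz":0,"yaw":-0.121,"jaw":0.4}
    - {"tx":0,"ty":0,"tz":0,"yaw":-0.121,"jaw":0.4}

```text
t: 40.23
tool_pos: [0.6128, 0.0114, 0.1093]
orientation: [0.0, -0.014, 1.0, -0.0]
force: [-0.2, 0.1, -0.3]
grip_width: 0.402
grip_force: 0.0
```

Emit:
arm_command:
  steps:
    - {"tx":0,"ty":0,"tz":0,"yaw":-0.121,"jaw":0.4}
    - {"tx":1.4,"ty":-1.9,"tz":0,"yaw":0,"jaw":0.4}
    - {"tx":2.24,"ty":-2.99,"tz":0,"yaw":0,"jaw":0.4}
    - {"tx":2.24,"ty":-2.99,"tz":0,"yaw":0,"jaw":0.4}
    - {"tx":2.24,"ty":-2.99,"tz":0,"yaw":0,"jaw":0.4}

```text
t: 40.65
tool_pos: [0.5473, -0.1085, 0.1093]
orientation: [0.0, -0.072, 0.997, -0.0]
force: [0.1, -1.2, 0.3]
grip_width: 0.401
grip_force: 0.0
```

Emit:
arm_command:
  steps:
    - {"tx":2.24,"ty":-2.99,"tz":0,"yaw":0,"jaw":0.4}
    - {"tx":2.24,"ty":-2.99,"tz":0,"yaw":0,"jaw":0.4}
    - {"tx":2.24,"ty":-2.99,"tz":0,"yaw":0,"jaw":0.4}
    - {"tx":2.24,"ty":-2.99,"tz":0,"yaw":0,"jaw":0.4}
    - {"tx":2.24,"ty":-2.99,"tz":0,"yaw":0,"jaw":0.4}

```text
t: 41.07
tool_pos: [0.4575, -0.2732, 0.1095]
orientation: [0.0, -0.072, 0.997, -0.0]
force: [0.5, 0.1, -0.3]
grip_width: 0.395
grip_force: 0.0
```

Emit:
arm_command:
  steps:
    - {"tx":2.24,"ty":-2.99,"tz":0,"yaw":0,"jaw":0.4}
    - {"tx":0.8,"ty":-1.1,"tz":0,"yaw":0,"jaw":0.4}
    - {"tx":0,"ty":0,"tz":0,"yaw":0,"jaw":0.4}
    - {"tx":0,"ty":0,"tz":0,"yaw":0,"jaw":0.4}
    - {"tx":0,"ty":0,"tz":0,"yaw":0,"jaw":0.4}

```text
t: 41.48
tool_pos: [0.4347, -0.3154, 0.109]
orientation: [0.0, -0.072, 0.997, 0.0]
force: [0.6, -0.2, -0.1]
grip_width: 0.402
grip_force: 0.0
```

Run:
```python
from h import *; from rig import robot
s=robot.state(); go(s,434.8,-317,60,188.3); c=robot.capture("wrist"); cv2.imwrite("pics/w6.png",c["frame"][:,:,::-1])
import pickle; pickle.dump((s,c),open("w6.pkl","wb"))
t=robot.capture("top"); cv2.imwrite("pics/t6.png",cv2.resize(t["frame"][120:280,130:480],None,fx=2.2,fy=2.2)[:,:,::-1])
```

```text
t 41.48 pos [ 434.7 -315.4  109. ] th -171.78 tool z [ 1.e-04  9.e-04 -1.e+00] F [ 0.6 -0.2 -0.1] w 0.402 gf 0.0 q [-0.84  0.35  1.73  0.    1.06 -2.55]
tx 0.01 ty -0.16 tz 4.90 yaw -6.2846
```

View pics/w6.png

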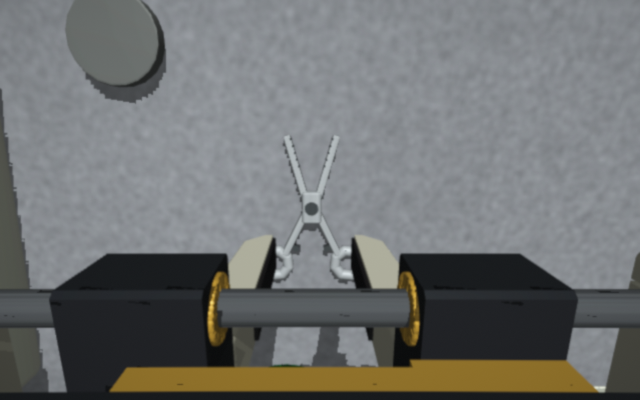

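View pics/t6.png

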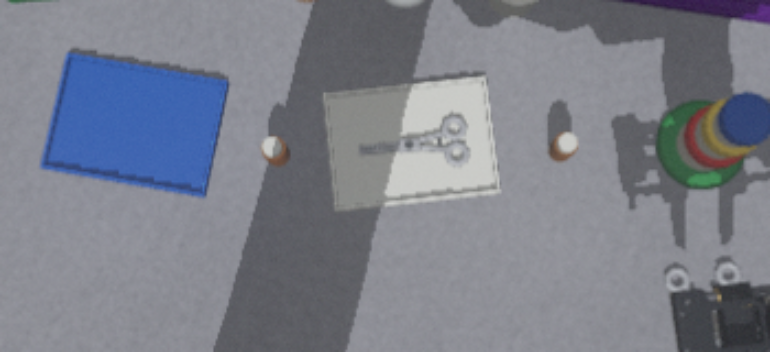

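The shut clamp lies flat and centred in the white tray, and both vials stand. The open clamp pin is at (311,209), between the fingers, with tips at (287,137)/(336,137).

Run:
```python
from h import *; import pickle
s,c=pickle.load(open("w6.pkl","rb")); p=cast(c,[(311,209)],.01,s)[0]*1000; t=cast(c,[(287,137),(336,137)],.006,s)*1000; d=t.mean(0)-p
print(p.round(1),np.degrees(np.arctan2(d[1],d[0]))%360); go(s,(p[0]+434.7)/2,p[1],16.5,188.3)
```

```text
[ 435.5 -316.6   10. ] 187.74874890311796
t 41.48 pos [ 434.7 -315.4  109. ] th -171.78 tool z [ 1.e-04  9.e-04 -1.e+00] F [ 0.6 -0.2 -0.1] w 0.402 gf 0.0 q [-0.84  0.35  1.73  0.    1.06 -2.55]
tx -0.03 ty -0.12 tz 9.25 yaw -6.2846
```

Emit:
arm_command:
  steps:
    - {"tx":-0.03,"ty":-0.12,"tz":2,"yaw":0,"jaw":0.4}
    - {"tx":0,"ty":0,"tz":2.5,"yaw":0,"jaw":0.4}
    - {"tx":0,"ty":0,"tz":2.2,"yaw":0,"jaw":0.4}
    - {"tx":0,"ty":0,"tz":1,"yaw":0,"jaw":0.4}
    - {"tx":0,"ty":0,"tz":0.5,"yaw":0,"jaw":0.4}

```text
t: 42.0
tool_pos: [0.4346, -0.3158, 0.0254]
orientation: [-0.001, -0.072, 0.997, 0.001]
force: [-0.3, 0.1, 0.1]
grip_width: 0.403
grip_force: 0.0
```

Emit:
arm_command:
  steps:
    - {"tx":0,"ty":0,"tz":0.4,"yaw":0,"jaw":0.4}
    - {"tx":0,"ty":0,"tz":0.3,"yaw":0,"jaw":0.4}
    - {"tx":0,"ty":0,"tz":0,"yaw":0,"jaw":0.4}
    - {"tx":0,"ty":0,"tz":0,"yaw":0,"jaw":0.4}
    - {"tx":0,"ty":0,"tz":0,"yaw":0,"jaw":0.4}

```text
t: 42.42
tool_pos: [0.4352, -0.3182, 0.0208]
orientation: [0.0, -0.072, 0.997, -0.001]
force: [0.0, -0.8, -0.1]
grip_width: 0.4
grip_force: 0.0
```

Run:
```python
from h import *; from rig import robot
go(robot.state(),435,-316.6,16.2,188.3)
```

```text
t 42.42 pos [ 435.2 -318.2   20.8] th -171.80 tool z [ 0.0011 -0.0012 -1.    ] F [ 0.  -0.8 -0.1] w 0.400 gf 0.0 q [-0.84  0.47  1.81 -0.    0.86 -2.55]
tx -0.00 ty 0.16 tz 0.46 yaw -6.2849
```

Emit:
arm_command:
  steps:
    - {"tx":0,"ty":0.14,"tz":0.25,"yaw":0,"jaw":0.4}
    - {"tx":0,"ty":0,"tz":0,"yaw":0,"jaw":0.4}
    - {"tx":0,"ty":0,"tz":0,"yaw":0,"jaw":0.4}
    - {"tx":0,"ty":0,"tz":0,"yaw":0,"jaw":0.4}
    - {"tx":0,"ty":0,"tz":0,"yaw":0,"jaw":0.4}

```text
t: 42.83
tool_pos: [0.4346, -0.3164, 0.0175]
orientation: [0.0, -0.072, 0.997, -0.0]
force: [-0.0, -0.7, 0.3]
grip_width: 0.398
grip_force: 0.0
```

Run:
```python
from h import *; from rig import robot
go(robot.state(),435,-316.6,16.2,188.3)
```

```text
t 42.83 pos [ 434.6 -316.4   17.5] th -171.80 tool z [ 1.e-04 -1.e-04 -1.e+00] F [-0.  -0.7  0.3] w 0.398 gf 0.0 q [-0.84  0.48  1.81  0.    0.85 -2.55]
tx -0.04 ty -0.02 tz 0.13 yaw -6.2849
```

Emit:
arm_command:
  steps:
    - {"tx":0,"ty":0,"tz":0.1,"yaw":0,"jaw":0.3}
    - {"tx":0,"ty":0,"tz":0,"yaw":0,"jaw":0.2}
    - {"tx":0,"ty":0,"tz":0,"yaw":0,"jaw":0.1}
    - {"tx":0,"ty":0,"tz":0,"yaw":0,"jaw":0}
    - {"tx":0,"ty":0,"tz":0,"yaw":0,"jaw":0}

```text
t: 43.25
tool_pos: [0.4346, -0.3164, 0.0164]
orientation: [-0.0, -0.072, 0.997, 0.0]
force: [0.1, 0.9, -0.9]
grip_width: 0.155
grip_force: 26.2
```

Emit:
arm_command:
  steps:
    - {"tx":0,"ty":0,"tz":0,"yaw":0,"jaw":0}
    - {"tx":0,"ty":0,"tz":0,"yaw":0,"jaw":0}
    - {"tx":0,"ty":0,"tz":0,"yaw":0,"jaw":0}
    - {"tx":0,"ty":0,"tz":0,"yaw":0,"jaw":0}
    - {"tx":0,"ty":0,"tz":0,"yaw":0,"jaw":0}

```text
t: 43.67
tool_pos: [0.4346, -0.3163, 0.0164]
orientation: [-0.0, -0.072, 0.997, 0.0]
force: [-0.4, 0.1, -0.8]
grip_width: 0.155
grip_force: 26.2
```

Run:
```python
from h import *; from rig import robot
go(robot.state(),435,-316.6,16.2,188.3)
```

```text
t 43.67 pos [ 434.6 -316.3   16.4] th -171.79 tool z [-0.  0. -1.] F [-0.4  0.1 -0.8] w 0.155 gf 26.2 q [-0.84  0.48  1.81  0.    0.85 -2.55]
tx -0.04 ty -0.03 tz 0.02 yaw -6.2848
```

Emit:
arm_command:
  steps:
    - {"tx":0,"ty":0,"tz":-1,"yaw":0,"jaw":0}
    - {"tx":0,"ty":0,"tz":-3,"yaw":0,"jaw":0}
    - {"tx":0,"ty":0,"tz":-3,"yaw":0,"jaw":0}
    - {"tx":0,"ty":0,"tz":-3,"yaw":0,"jaw":0}
    - {"tx":0,"ty":0,"tz":-0.5,"yaw":0.064,"jaw":0}

```text
t: 44.08
tool_pos: [0.4367, -0.3185, 0.1274]
orientation: [0.003, -0.04, 0.999, -0.003]
force: [1.0, 0.6, -0.7]
grip_width: 0.154
grip_force: 26.4
```

Emit:
arm_command:
  steps:
    - {"tx":0,"ty":0,"tz":0,"yaw":0.12,"jaw":0}
    - {"tx":0,"ty":0,"tz":0,"yaw":0.12,"jaw":0}
    - {"tx":0,"ty":0,"tz":0,"yaw":0.12,"jaw":0}
    - {"tx":0,"ty":0,"tz":0,"yaw":0.12,"jaw":0}
    - {"tx":0,"ty":0,"tz":0,"yaw":0.12,"jaw":0}

```text
t: 44.5
tool_pos: [0.4345, -0.3162, 0.1223]
orientation: [0.0, 0.26, 0.966, -0.0]
force: [0.2, 0.1, -0.1]
grip_width: 0.154
grip_force: 26.4
```

Emit:
arm_command:
  steps:
    - {"tx":0,"ty":0,"tz":0,"yaw":0.12,"jaw":0}
    - {"tx":0,"ty":0,"tz":0,"yaw":0.12,"jaw":0}
    - {"tx":0,"ty":0,"tz":0,"yaw":0.12,"jaw":0}
    - {"tx":0,"ty":0,"tz":0,"yaw":0.12,"jaw":0}
    - {"tx":0,"ty":0,"tz":0,"yaw":0.12,"jaw":0}

```text
t: 44.92
tool_pos: [0.4345, -0.3162, 0.1222]
orientation: [0.0, 0.534, 0.845, -0.0]
force: [0.0, 1.0, -1.2]
grip_width: 0.154
grip_force: 26.4
```

Emit:
arm_command:
  steps:
    - {"tx":0,"ty":0,"tz":0,"yaw":0.12,"jaw":0}
    - {"tx":0,"ty":0,"tz":0,"yaw":0.12,"jaw":0}
    - {"tx":0,"ty":0,"tz":0,"yaw":0.12,"jaw":0}
    - {"tx":0,"ty":0,"tz":0,"yaw":0.12,"jaw":0}
    - {"tx":0,"ty":0,"tz":0,"yaw":0.12,"jaw":0}

```text
t: 45.33
tool_pos: [0.4345, -0.3163, 0.1222]
orientation: [0.0, 0.76, 0.65, 0.0]
force: [1.1, -0.7, -0.3]
grip_width: 0.153
grip_force: 26.4
```

Run:
```python
from h import *; from rig import robot
go(robot.state(),627.3,310,110,81.4)
```

```text
t 45.33 pos [ 434.5 -316.3  122.2] th 81.07 tool z [ 2.e-04 -3.e-04 -1.e+00] F [ 1.1 -0.7 -0.3] w 0.153 gf 26.4 q [-0.84  0.34  1.72 -0.    1.09 -0.68]
tx 64.86 ty 9.32 tz 1.22 yaw -0.0058
```

Emit:
arm_command:
  steps:
    - {"tx":1.8,"ty":0.26,"tz":0,"yaw":0,"jaw":0}
    - {"tx":2.6,"ty":0.37,"tz":0,"yaw":0,"jaw":0}
    - {"tx":3.6,"ty":0.517,"tz":0,"yaw":0,"jaw":0}
    - {"tx":3.6,"ty":0.517,"tz":0,"yaw":0,"jaw":0}
    - {"tx":3.6,"ty":0.517,"tz":0,"yaw":0,"jaw":0}

```text
t: 45.75
tool_pos: [0.4789, -0.1681, 0.1222]
orientation: [0.0, 0.758, 0.652, 0.0]
force: [0.9, -0.3, -0.4]
grip_width: 0.154
grip_force: 26.4
```

Emit:
arm_command:
  steps:
    - {"tx":3.6,"ty":0.517,"tz":0,"yaw":0,"jaw":0}
    - {"tx":3.6,"ty":0.517,"tz":0,"yaw":0,"jaw":0}
    - {"tx":3.6,"ty":0.517,"tz":0,"yaw":0,"jaw":0}
    - {"tx":3.6,"ty":0.517,"tz":0,"yaw":0,"jaw":0}
    - {"tx":3.6,"ty":0.517,"tz":0,"yaw":0,"jaw":0}

```text
t: 46.17
tool_pos: [0.5315, 0.0066, 0.1224]
orientation: [0.0, 0.758, 0.652, 0.0]
force: [0.5, -0.7, -0.9]
grip_width: 0.154
grip_force: 26.4
```

Emit:
arm_command:
  steps:
    - {"tx":3.6,"ty":0.517,"tz":0,"yaw":0,"jaw":0}
    - {"tx":3.6,"ty":0.517,"tz":0,"yaw":0,"jaw":0}
    - {"tx":3.6,"ty":0.517,"tz":0,"yaw":0,"jaw":0}
    - {"tx":3.6,"ty":0.517,"tz":0,"yaw":0,"jaw":0}
    - {"tx":3.6,"ty":0.517,"tz":0,"yaw":0,"jaw":0}

```text
t: 46.58
tool_pos: [0.5839, 0.1808, 0.1223]
orientation: [0.0, 0.758, 0.652, 0.0]
force: [0.7, -1.0, -0.1]
grip_width: 0.154
grip_force: 26.4
```

Emit:
arm_command:
  steps:
    - {"tx":3.6,"ty":0.517,"tz":0,"yaw":0,"jaw":0}
    - {"tx":3.6,"ty":0.517,"tz":0,"yaw":0,"jaw":0}
    - {"tx":3.6,"ty":0.517,"tz":0,"yaw":0,"jaw":0}
    - {"tx":1.8,"ty":0.26,"tz":0,"yaw":0,"jaw":0}
    - {"tx":1.06,"ty":0.16,"tz":0,"yaw":-0.006,"jaw":0}

```text
t: 47.0
tool_pos: [0.6237, 0.314, 0.1219]
orientation: [-0.0, 0.755, 0.655, 0.0]
force: [-0.2, -0.6, -0.4]
grip_width: 0.155
grip_force: 26.4
```

Emit:
arm_command:
  steps:
    - {"tx":0,"ty":0,"tz":2,"yaw":0,"jaw":0}
    - {"tx":0,"ty":0,"tz":2,"yaw":0,"jaw":0}
    - {"tx":0,"ty":0,"tz":1.5,"yaw":0,"jaw":0}
    - {"tx":0,"ty":0,"tz":0,"yaw":0,"jaw":0}
    - {"tx":0,"ty":0,"tz":0,"yaw":0,"jaw":0}

```text
t: 47.42
tool_pos: [0.623, 0.3101, 0.066]
orientation: [-0.0, 0.756, 0.654, -0.001]
force: [-0.2, 0.3, -1.1]
grip_width: 0.155
grip_force: 26.5
```

Run:
```python
from h import *; from rig import robot
s=robot.state(); go(s,627.3,310,20,81.4); c=robot.capture("wrist"); cv2.imwrite("pics/w7.png",c["frame"][:,:,::-1])
```

```text
t 47.42 pos [623.  310.1  66. ] th 81.72 tool z [-0.0024 -0.001  -1.    ] F [-0.2  0.3 -1.1] w 0.155 gf 26.5 q [ 0.3   0.65  1.34 -0.    1.15  0.45]
tx 0.06 ty 0.43 tz 4.60 yaw 0.0056
```

View pics/w7.png

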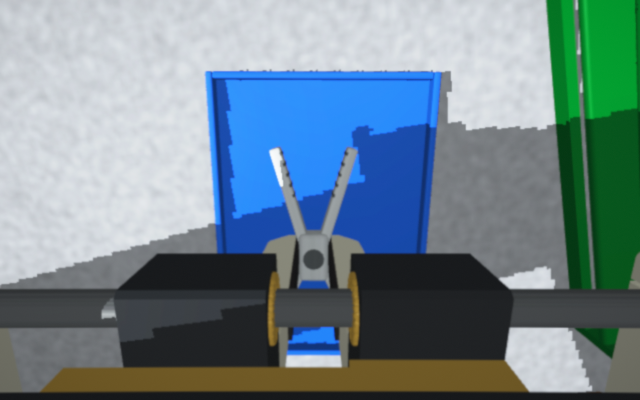

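The open clamp is held over the blue tray, with the tray centred at about column 323 against the clamp at 313, so a 4 mm shift and then lower.

Emit:
arm_command:
  steps:
    - {"tx":0.04,"ty":0.4,"tz":1,"yaw":0.005,"jaw":0}
    - {"tx":0,"ty":0,"tz":1.2,"yaw":0,"jaw":0}
    - {"tx":0,"ty":0,"tz":0.8,"yaw":0,"jaw":0}
    - {"tx":0,"ty":0,"tz":0.7,"yaw":0,"jaw":0}
    - {"tx":0,"ty":0,"tz":0,"yaw":0,"jaw":0}

```text
t: 47.88
tool_pos: [0.6262, 0.3103, 0.0269]
orientation: [-0.001, 0.758, 0.652, -0.002]
force: [-1.0, -0.3, -1.2]
grip_width: 0.149
grip_force: 26.4
```

Emit:
arm_command:
  steps:
    - {"tx":0,"ty":0,"tz":0.4,"yaw":0,"jaw":0}
    - {"tx":0,"ty":0,"tz":0,"yaw":0,"jaw":0}
    - {"tx":0,"ty":0,"tz":0,"yaw":0,"jaw":0}
    - {"tx":0,"ty":0,"tz":0,"yaw":0,"jaw":0}
    - {"tx":0,"ty":0,"tz":0,"yaw":0,"jaw":0}

```text
t: 48.3
tool_pos: [0.628, 0.311, 0.026]
orientation: [0.0, 0.758, 0.653, 0.0]
force: [0.4, 0.3, -1.2]
grip_width: 0.152
grip_force: 26.5
```

Run:
```python
from h import *; from rig import robot
go(robot.state(),627.3,310,19.4,81.4)
```

```text
t 48.30 pos [628. 311.  26.] th 81.47 tool z [ 8.e-04  3.e-04 -1.e+00] F [ 0.4  0.3 -1.2] w 0.152 gf 26.5 q [0.3  0.7  1.36 0.   1.08 0.45]
tx -0.11 ty -0.05 tz 0.66 yaw 0.0012
```

Emit:
arm_command:
  steps:
    - {"tx":-0.1,"ty":-0.05,"tz":0.15,"yaw":0,"jaw":0}
    - {"tx":0,"ty":0,"tz":0.15,"yaw":0,"jaw":0}
    - {"tx":0,"ty":0,"tz":0.1,"yaw":0,"jaw":0}
    - {"tx":0,"ty":0,"tz":0,"yaw":0,"jaw":0}
    - {"tx":0,"ty":0,"tz":0,"yaw":0,"jaw":0}

```text
t: 48.72
tool_pos: [0.6269, 0.3099, 0.0213]
orientation: [-0.0, 0.758, 0.653, -0.0]
force: [0.0, -0.2, -1.3]
grip_width: 0.154
grip_force: 26.5
```

Run:
```python
from h import *; from rig import robot
go(robot.state(),627.3,310,19.4,81.4)
```

```text
t 48.72 pos [626.9 309.9  21.3] th 81.46 tool z [-3.e-04 -1.e-04 -1.e+00] F [ 0.  -0.2 -1.3] w 0.154 gf 26.5 q [ 0.3   0.7   1.37 -0.    1.07  0.45]
tx 0.01 ty 0.03 tz 0.19 yaw 0.0011
```

Emit:
arm_command:
  steps:
    - {"tx":0,"ty":0,"tz":0.1,"yaw":0,"jaw":0}
    - {"tx":0,"ty":0,"tz":0.08,"yaw":0,"jaw":0}
    - {"tx":0,"ty":0,"tz":0,"yaw":0,"jaw":0}
    - {"tx":0,"ty":0,"tz":0,"yaw":0,"jaw":0}
    - {"tx":0,"ty":0,"tz":0,"yaw":0,"jaw":0}

```text
t: 49.13
tool_pos: [0.627, 0.31, 0.0197]
orientation: [-0.0, 0.758, 0.653, -0.0]
force: [0.2, -0.1, -0.6]
grip_width: 0.153
grip_force: 26.5
```

Emit:
arm_command:
  steps:
    - {"tx":0,"ty":0,"tz":0,"yaw":0,"jaw":0.2}
    - {"tx":0,"ty":0,"tz":0,"yaw":0,"jaw":0.4}
    - {"tx":0,"ty":0,"tz":0,"yaw":0,"jaw":0.4}
    - {"tx":0,"ty":0,"tz":0,"yaw":0,"jaw":0.4}
    - {"tx":0,"ty":0,"tz":-0.5,"yaw":0,"jaw":0.4}

```text
t: 49.55
tool_pos: [0.6264, 0.3097, 0.0238]
orientation: [-0.0, 0.758, 0.653, -0.001]
force: [-0.6, -0.2, -0.8]
grip_width: 0.392
grip_force: 0.0
```

Emit:
arm_command:
  steps:
    - {"tx":0,"ty":0,"tz":-2.5,"yaw":0,"jaw":0.4}
    - {"tx":0,"ty":0,"tz":-3.5,"yaw":0,"jaw":0.4}
    - {"tx":0,"ty":0,"tz":-3.5,"yaw":0,"jaw":0.4}
    - {"tx":0,"ty":0,"tz":-3.5,"yaw":0,"jaw":0.4}
    - {"tx":0,"ty":-2,"tz":-1,"yaw":0,"jaw":0.4}

```text
t: 49.97
tool_pos: [0.6127, 0.3129, 0.1719]
orientation: [0.003, 0.758, 0.652, 0.006]
force: [-0.5, 0.7, 0.2]
grip_width: 0.396
grip_force: 0.0
```

Emit:
arm_command:
  steps:
    - {"tx":0,"ty":-3.5,"tz":0,"yaw":0,"jaw":0.4}
    - {"tx":0,"ty":-3.5,"tz":0,"yaw":0,"jaw":0.4}
    - {"tx":0,"ty":-3.5,"tz":0,"yaw":0,"jaw":0.4}
    - {"tx":0,"ty":-3.5,"tz":0,"yaw":0,"jaw":0.4}
    - {"tx":0,"ty":-3.5,"tz":0,"yaw":0,"jaw":0.4}

```text
t: 50.38
tool_pos: [0.4326, 0.3389, 0.1652]
orientation: [0.0, 0.758, 0.652, 0.0]
force: [0.0, 0.7, -0.3]
grip_width: 0.397
grip_force: 0.0
```

Emit:
arm_command:
  steps:
    - {"tx":0,"ty":0,"tz":0,"yaw":0,"jaw":0.4}
    - {"tx":0,"ty":0,"tz":0,"yaw":0,"jaw":0.4}
    - {"tx":0,"ty":0,"tz":0,"yaw":0,"jaw":0.4}
    - {"tx":0,"ty":0,"tz":0,"yaw":0,"jaw":0.4}
    - {"tx":0,"ty":0,"tz":0,"yaw":0,"jaw":0.4}

```text
t: 50.8
tool_pos: [0.4356, 0.3387, 0.1647]
orientation: [0.0, 0.758, 0.652, 0.0]
force: [0.2, 0.8, -0.4]
grip_width: 0.403
grip_force: 0.0
```

Run:
```python
from h import *; from rig import robot
t=robot.capture("top"); cv2.imwrite("pics/t8.png",cv2.resize(t["frame"][120:280,130:480],None,fx=2.2,fy=2.2)[:,:,::-1]); st(robot.state())
```

```text
t 50.85 pos [435.4 338.7 164.5] th 81.40 tool z [ 3.e-04  0.e+00 -1.e+00] F [-0.4  0.4  0. ] w 0.399 gf 0.0 q [ 0.46  0.32  1.63 -0.    1.2   0.61]
```

View pics/t8.png

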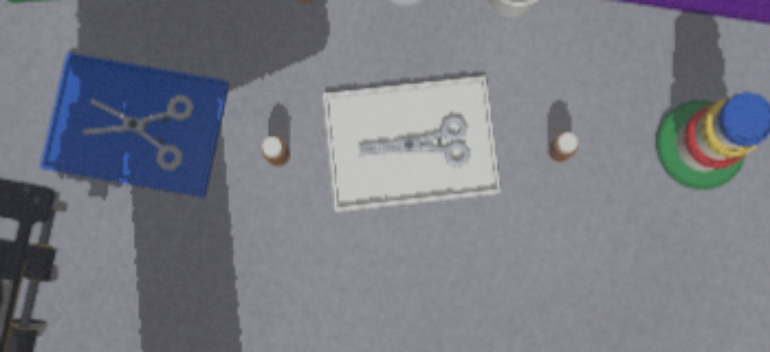

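The open clamp lies flat in the blue tray at about (132,124), and the shut one is in the white tray at (410,144). The vials are still standing at (275,150) and (564,146), and the stack is upright on the stand.

```bash
python3 -c "
from rig import robot
print(robot.hand_in())"
```

```text
the job is handed in; nothing more can be done
None
```

The three jars are stacked upright on the green stand, the shut clamp lies in the white tray and the open one in the blue tray, the vials still stand where they were, the gripper is empty, and the job was handed in at about 51 s (the hand-in returned no verdict).

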